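# Third hand at the mitre jig: clamp one frame leg, press and hold the other

### The arm

A 6-joint arm with a two-finger parallel gripper is mounted at the origin on a cart in front of the work surface, level with it; the furniture and walls round the work are solid. World frame = base frame: x ahead of the robot, y to its left, z up, the work surface at z = 0. Lengths are in m, angles in degrees, forces in N, time in s.
With the tool pointing down it reaches from about 0.4 to 0.825 m from the base axis. Payload 7 kg.
Tool frame: the origin (TCP) lies at the very end of the fingers, on their centre line; the grasp point (between the pads) lies 19 mm behind it (ctrl.grip_depth is the distance from the TCP to the grasp point, in m); z points along the fingers, y is the line along which they close (so a half turn about z gives the same grasp; the last joint's range is limited). The gripper opens to 88 mm and grips with 3 to 60 N. Pads are 19 mm wide; open, the fingers measure 130 mm over their backs; the gripper's body (78 mm by 193 mm) begins 47 mm behind the grasp point.
Start: joints at [85.778, 20.546, 0.682, 0, -70.136, -16.507], TCP at [0.239, 0.631, 0.227] pointing down, gripper open.
Joint ranges: [-176.03, 176.03], [-82.01, 121.73], [-58.28, 71.71], [-173.87, 95.51], [-174.79, -0.11], [-173.66, 173.66]. Speed limits (degrees/s): [136.94, 136.94, 172.46, 180, 180, 180].

### API

Orientations are given as [roll, pitch, yaw] about the fixed x, y, z axes, in that order (R = Rz(yaw) Ry(pitch) Rx(roll)).
In Python, from plant import get_obs, eyes, ctrl, spotter gives the robot as it stands.
- The arm moves only by the shell command python3 -m crank 'ROWS'. ROWS is JSON, one flat list of numbers, 7 for each row, row after row: the turn, a rotation vector about the tool's x, y, z in rad, then the shift along the tool's x, y, z in mm, then the opening, from 0 (shut) to 1 (fully open). A call has 1 to 5 rows; each row shifts and turns the commanded pose from where the row before left it, along the tool's axes as they then stand; what a row does not reach is not made up. A row lasts 1/8 s, in which the tool goes at most 62.5 mm and 10.7 degrees, less where a joint would pass 70% of its speed; a pose out of reach is approached as far as the arm can. A call is refused whole if a number of a shift passes 62.5 or a number of a turn 0.188, either way. A call with a gripper value outside its range is refused whole. The fingers move at their own pace and stop on an object; the grip force is fixed at half the most. Time passes only in rows, so rows that do not move let the fingers close. It gives the time, the measured TCP pose, the force, the opening and the grip force at its end, in the units of the state.
- get_obs(): the state, without advancing time (a new reading comes with each control period).
- eyes.snapshot(name): name is "scene" or "top" or "wrist"; returns the picture (400x640x3 uint8, blue, green, red); there is no depth.
- eyes.camera_model(name): a dict with "fx", "fy", "cx", "cy" (pixels), "extrinsics" (4x4, takes a point from camera to world coordinates). Camera axes: x right, y down, z forward; pixel columns grow to the right and rows downward; lengths in m; the calibration is good to about 2 mm. The wrist camera is an equidistant fisheye: a pixel r from the principal point sees the ray r / f radians off the axis. A picture is of the moment at which its call begins: read the wrist's pose just before it. camera_model takes no time and is no camera call; for the wrist camera it gives the pose at the moment of the call.
- ctrl.close_job(): hands the job in; it is judged then, once.
Trained networks look in the newest picture that a camera, given by its name, has taken for a name from the list of things; names that differ only in an ending like _2 or _b are one class to them, and where a whole thing is asked for, a point or a joint stands for the part that bears it (a point fixed in the world has none). Each returns a list of dicts, best first, with "p" (0 to 1); they miss things now and then, are a little off and sometimes report something else, mostly with a low value. They report only what shows in the picture. A call takes as long as a camera call.
- spotter.outline_of(camera, target): "region" (400x640 bool, what is visible of it) and "rect" ([left, top, width, height] in pixels, round what is visible of it).
- spotter.place_of(camera, target): "location" ([column, row] in pixels: a listed point, or the origin of a listed thing).
The state is a dict: "clock": time; "joint_pos": joint angles; "qvel": joint speeds; "tau": joint torques, N m; "tool_pos": TCP position; "orientation": TCP orientation; "force": force on the tool from outside, world axes, zero at the start; "moment": the same for the moment, N m; "opening": finger opening in m; "gripper_force": force on a finger pad.
Only numpy, scipy, OpenCV 4.12 (cv2) and the standard library are available. Lean on these libraries where they do the work, as an engineer would, in place of code of your own. Each camera call takes 0.05 s, during which the arm holds its last target. There are 200 camera calls.

### The job

I am about to pin this frame corner. First turn the T-key clockwise until the clamp firmly grips the gold leg that is already in the jig, and leave the key standing in its screw; then lay the other gold leg flat on the board with its tall outer edge snug against the two short fence blocks, slide it along until the two mitres meet, and push it into the corner along its length with a steady 10 to 15 N (a good kilogram). Do not let go: finish while still holding it pressed there, and leave the other things on the bench alone.

Things in the scene. Friction and masses are not known exactly. Their poses are not given: they have to be found in the camera images.
- mitre_jig: plywood board 225 x 228 x 15 mm fixed to the bench, with aluminium fences 16 mm high and a dark steel clamp. Origin on the bench under the corner where the fence faces meet, z up; board spans x -173..52, y -46..182 mm. Long fence: face at x = 0, y 14..156, leg_a lies along it. Two short fence blocks: faces at y = 0, x -56..-14 and -160..-136, an 80 mm gap for fingers between
- jig_seat (a point): leg_b's home on the board, at x -79, y +14, z +15 mm in the jig's frame: its origin comes here, outer edge on the two short fence blocks, its own +y along the jig's +x (its yaw = the jig's - 90 degrees); it is pushed towards the jig's +x
- clamp_screw (a joint): vertical quick-action clamp screw with a 24 mm square head; 0 at the start, grows clockwise seen from above, stop at 1.3 rad. A radian lowers the foot 2.5 mm; the foot meets leg_a at about 0.85 rad, then the grip grows by roughly 9 N each 0.1 rad; 1.05 to 1.25 rad is firm. Turning takes 0.1 to 0.25 N m; it stays where it is left
- screw_socket (a point): on the screw's axis at the top of its head, x -7, y +85, z +86 mm in the jig's frame; the head has a square socket 10 mm wide, 16 mm deep. The clamp's arm below it is 66 mm high and reaches from beyond the long fence to x -24 mm
- square_key: steel T-handle key, 59 mm high, standing in the screw's socket; its 9 mm square end has about 0.1 rad of play in it. Origin at its lower end, z up; the round cross bar, 9 mm thick and 70 mm long, lies along its own y axis, centred 52 mm above the origin (122 mm above the bench); grip it there from above, across the bar
- clamp_foot: round rubber-faced foot of the clamp, 19 mm wide, under the screw; origin in its lower face. It starts 2 mm above leg_a
- leg_a: gold moulding in the jig along the long fence, loose until clamped: 28 mm wide, 158 mm long at the outer edge, 102 mm at the inner, ends mitred at 45 degrees, 120 g. Origin under its centre; own +x to the outer edge (vertical face 18 mm high), -x to the inner (9 mm high), the ridge between 22 mm high; length along own y
- leg_b: same moulding, size and axes as leg_a (95 to 155 g), loose on the bench to the left, outer edge (+x) roughly to the robot's right. Grip across its 28 mm width; gripped 17 mm to the -y side of its middle, the fingers come into the middle of the gap between the fence blocks. The mitre wedges it towards the blocks; a 10 to 15 N push gives about 6 to 14 N at the mitre
- leg_a_tip (a point): outer sharp corner of leg_a at its end by the jig's corner, on the underside (own x +14, y -79 mm)
- leg_b_tip (a point): outer sharp corner of leg_b at the end that goes into the jig's corner, on the underside (own x +14, y +79 mm); it meets leg_a_tip when the joint is closed
- glue_bottle: white glue bottle, 50 mm wide, 140 mm high, standing before the easel at the back; origin at its base. The picture on the easel leans out over the bench, its lower corner about 0.63 m ahead of the robot, 0.08 m left and 0.3 m up: keep the wrist clear of it
- tack_hammer: small hammer with a wooden shaft, 254 mm long, lying to the right; origin at its middle
- tape_measure: yellow tape measure, 67 x 68 x 36 mm, to the right at the back; origin at its base
- dark_offcut: offcut of dark moulding, 22 x 100 x 18 mm, lying behind the jig; origin at its base

How it is judged:
By the outcome, as a careful person would: the job done as asked, in the order asked, and still so for the second after the job is handed in, while the arm keeps its last pose, push and grip.
It also fails if it takes over 72 s, if anything falls off the work surface, if the arm or the gripper's body presses on something with over 40 N, if the wrist force passes 120 N, or if a joint passes its speed limit or range.

## Working session

There is one attempt and no reset: what is moved stays moved. The work goes in short steps, Python scripts to look and compute and a shell command to move; the robot and the scene stay as the last step left them, time stands still between calls to the robot, and variables do not carry over. Pictures are saved under pics/ and viewed, at most 10 in all, crops included, and the job is handed in when it is done.

```bash
ls; mkdir -p pics
cat > h.py <<'E'
import numpy as np, cv2
from plant import get_obs, eyes, ctrl, spotter
from scipy.spatial.transform import Rotation as R
def ray(cam,px,M=None):
    M=M or eyes.camera_model(cam); E=np.array(M["extrinsics"])
    u=(px[0]-M["cx"])/M["fx"]; v=(px[1]-M["cy"])/M["fy"]
    if cam=="wrist":
        r=np.hypot(u,v); d=np.array([u/r*np.sin(r),v/r*np.sin(r),np.cos(r)]) if r>1e-9 else np.array([0,0,1.])
    else: d=np.array([u,v,1.])
    d=E[:3,:3]@d
    return E[:3,3],d/np.linalg.norm(d)
def proj(cam,P,M=None):
    M=M or eyes.camera_model(cam); E=np.array(M["extrinsics"])
    c=E[:3,:3].T@(np.array(P)-E[:3,3])
    if cam=="wrist":
        t=np.arctan2(np.hypot(c[0],c[1]),c[2]); n=np.hypot(c[0],c[1]); x,y=c[0]/n*t,c[1]/n*t
    else: x,y=c[0]/c[2],c[1]/c[2]
    return np.array([M["cx"]+M["fx"]*x,M["cy"]+M["fy"]*y])
def onz(cam,px,z,M=None):
    o,d=ray(cam,px,M); return o+d*(z-o[2])/d[2]
def tri(rays):
    A=np.zeros((3,3));b=np.zeros(3)
    for o,d in rays:
        Q=np.eye(3)-np.outer(d,d);A+=Q;b+=Q@o
    P=np.linalg.solve(A,b)
    return P,max(np.linalg.norm((np.eye(3)-np.outer(d,d))@(P-o)) for o,d in rays)
E
python3 - <<'E'
from h import *
np.set_printoptions(precision=4,suppress=True)
print(get_obs())
for c in ["scene","top"]:
    cv2.imwrite(f"pics/{c}0.png",eyes.snapshot(c))
    M=eyes.camera_model(c); print(c,np.array(M["extrinsics"])[:3,3])
L={}
for t in ["mitre_jig","jig_seat","screw_socket","square_key","leg_a_tip","leg_b_tip","leg_a","leg_b","clamp_foot","glue_bottle"]:
    for c in ["scene","top"]:
        r=spotter.place_of(c,t); L[t,c]=r
        print(t,c,[(np.round(x["location"],1).tolist(),round(x["p"],2)) for x in r[:3]], onz(c,r[0]["location"],0.) if r else None)
    if L[t,"scene"] and L[t,"top"]:
        print("   tri",tri([ray(c,L[t,c][0]["location"]) for c in ["scene","top"]]))
E
```

```text
pics
{'clock': 0.0, 'joint_pos': array([ 85.7771,  20.5924,   0.6315,  -0.0198, -70.1382, -16.5082]), 'qvel': array([-0.0861, -0.0406,  0.0099,  0.0285,  0.0098, -0.0304]), 'tau': array([ -0.0018, -58.2712,  29.3053,   6.9968,   0.0069,  -0.0002]), 'tool_pos': array([0.2388, 0.6308, 0.2256]), 'orientation': array([179.8997,  -0.0103, -20.7377]), 'force': array([0.3209, 0.3273, 0.225 ]), 'moment': array([-0.0432, -0.0336,  0.0432]), 'gripper_force': 0.0, 'opening': 0.0871463885459781}
scene [-0.2921 -0.5458  0.7491]
top [ 0.4253 -0.062   1.0667]
mitre_jig scene [([361.9, 247.9], 0.75)] [ 0.5532 -0.1838  0.    ]
mitre_jig top [([365.0, 212.7], 0.93)] [ 0.5511 -0.1867  0.    ]
   tri (array([ 0.5504, -0.1857,  0.0029]), np.float64(0.0007020108133826021))
jig_seat scene [([336.4, 261.6], 0.88), ([249.0, 184.1], 0.68)] [ 0.4817 -0.1532  0.    ]
jig_seat top [([359.3, 236.5], 0.76)] [ 0.4859 -0.1692  0.    ]
   tri (array([ 0.4813, -0.162 ,  0.0053]), np.float64(0.007805209311206998))
screw_socket scene [([333.2, 208.7], 0.56)] [ 0.665  -0.0496  0.    ]
screw_socket top [([333.4, 211.9], 0
[... 642 characters left out ...]
([335.3, 214.5], 0.83), ([230.9, 225.8], 0.77)] [ 0.5469 -0.1047  0.    ]
   tri (array([ 0.4524, -0.0245,  0.1442]), np.float64(0.10718053058398491))
leg_b scene [([229.6, 213.8], 0.93), ([334.5, 235.7], 0.81)] [0.5192 0.1773 0.    ]
leg_b top [([335.3, 214.5], 0.83), ([230.9, 225.8], 0.77)] [ 0.5469 -0.1047  0.    ]
   tri (array([ 0.4524, -0.0245,  0.1442]), np.float64(0.10718053058398491))
clamp_foot scene [] None
clamp_foot top [] None
glue_bottle scene [([245.0, 184.9], 0.71)] [0.6533 0.2254 0.    ]
glue_bottle top [([218.1, 175.4], 0.78), ([365.4, 211.6], 0.68), ([335.7, 205.6], 0.58)] [0.6611 0.2242 0.    ]
   tri (array([ 0.6606,  0.2278, -0.0047]), np.float64(0.002808250863443313))
```

Run:
```python
import cv2,numpy as np
a=cv2.imread("pics/top0.png")[140:290,190:430]; a=cv2.resize(a,None,fx=3.3,fy=3.3,interpolation=2)[:480,:800]
cv2.imwrite("pics/top0c.png",a)
b=cv2.imread("pics/scene0.png")[120:320,180:430];b=cv2.resize(b,None,fx=3,fy=3,interpolation=2)
cv2.imwrite("pics/scene0c.png",b)
```

```text
(no output)
```

View pics/top0c.png

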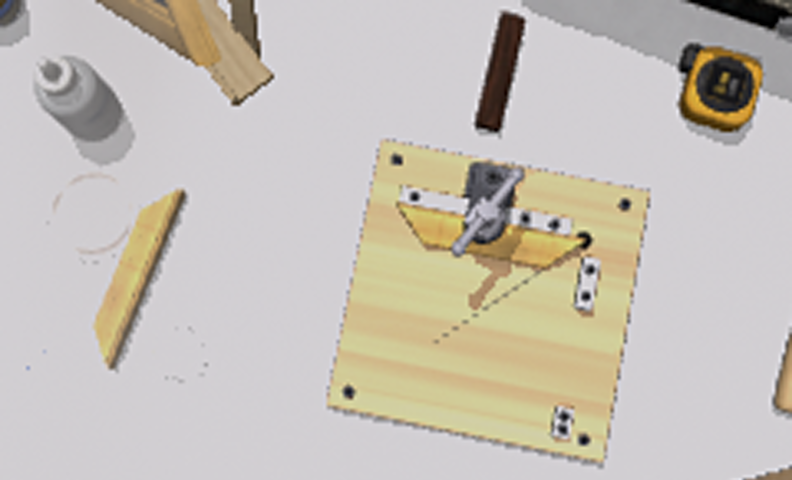

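View pics/scene0c.png

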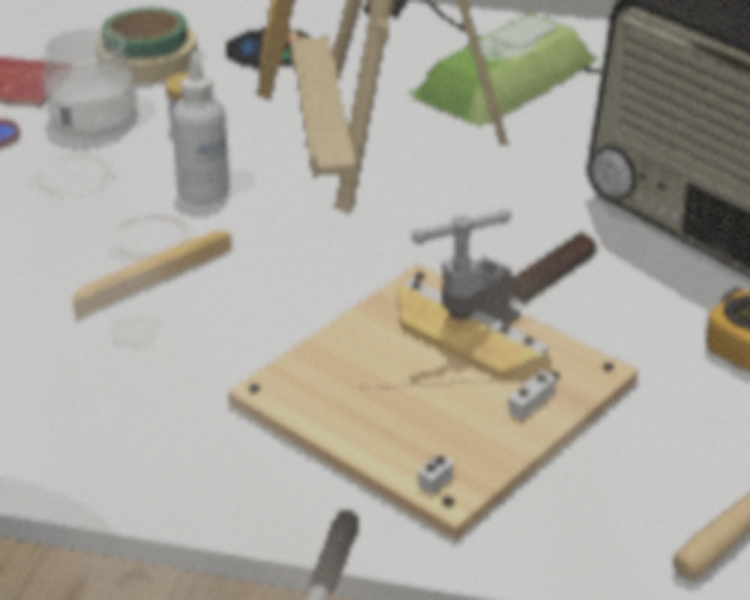

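The top view shows the jig's board with corners at crop (380,140), (650,190), (605,463) and (328,407). The key bar runs from (455,250) to (520,175), and leg_b from (110,367) to (183,190) with its tall outer edge to the right. The scene view agrees.

Run:
```python
from h import *
np.set_printoptions(precision=4,suppress=True)
from scipy.optimize import least_squares
t=np.array([(380,140),(650,190),(605,463),(328,407)])/3.3+[190,140]
s=np.array([(420,265),(637,375),(457,537),(232,397)])/3+[180,120]
C=np.array([(52,182),(52,-46),(-173,-46),(-173,182)])/1000
def w(p,z=.015): 
    c,s_=np.cos(p[2]),np.sin(p[2]); return np.c_[p[0]+c*C[:,0]-s_*C[:,1],p[1]+s_*C[:,0]+c*C[:,1],np.full(4,z)]
for k in ["top","scene"]:
    f=lambda p:np.r_[[proj(k,q)-m for q,m in zip(w(p),t if k=="top" else s)]].ravel()
    r=least_squares(f,[.55,-.19,-.2]);print(k,r.x,np.degrees(r.x[2]),r.cost)
g=lambda p:np.r_[[proj("top",q)-m for q,m in zip(w(p),t)]+[proj("scene",q)-m for q,m in zip(w(p),s)]].ravel()
p=least_squares(g,[.55,-.19,-.2]).x
np.save("jig.npy",p);c,s_=np.cos(p[2]),np.sin(p[2])
J=lambda x,y,z:np.array([p[0]+c*x-s_*y,p[1]+s_*x+c*y,z])
print("jig",p,np.degrees(p[2]));print("socket",J(-.007,.085,.086),"seat",J(-.079,.014,.015))
e=[np.array(x)/3.3+[190,140] for x in [(455,250),(520,175)]]
f=[np.array(x)/3+[180,120] for x in [(415,238),(510,215)]]
E=[tri([ray("top",a),ray("scene",b)]) for a,b in zip(e,f)];print(E)
d=E[1][0]-E[0][0];print("key bar ang",np.degrees(np.arctan2(d[1],d[0])),np.linalg.norm(d),(E[0][0]+E[1][0])/2)
r=spotter.outline_of("top","leg_b")
for x in r[:3]: 
    (cx,cy),wh,a=cv2.minAreaRect(np.argwhere(x["region"])[:,::-1].astype(np.float32)); print(x["p"],x["rect"],cx,cy,wh,a,onz("top",(cx,cy),.015))
a=onz("top",np.array((110,367))/3.3+[190,140],0);b=onz("top",np.array((183,192))/3.3+[190,140],0.01)
print("leg_b outer edge",a,b,np.degrees(np.arctan2(b[1]-a[1],b[0]-a[0])))
M=eyes.camera_model("wrist");T=get_obs();Rt=R.from_euler("xyz",T["orientation"],degrees=True).as_matrix();E=np.array(M["extrinsics"])
print("cam in tool",Rt.T@(E[:3,3]-T["tool_pos"]),Rt.T@E[:3,:3],M["fx"])
```

```text
top [ 0.5485 -0.1909 -0.1984] -11.36937905822611 0.10783635827756409
scene [ 0.5402 -0.1968 -0.2094] -11.996585127564746 3.910769713702585
jig [ 0.5454 -0.1934 -0.2038] -11.677957100297846
socket [ 0.5557 -0.1087  0.086 ] seat [ 0.4709 -0.1637  0.015 ]
[(array([ 0.5303, -0.0815,  0.119 ]), np.float64(0.0001861850513128371)), (array([ 0.5866, -0.1321,  0.1225]), np.float64(0.001374123723996691))]
key bar ang -41.96146347408098 0.07577158692283008 [ 0.5585 -0.1068  0.1207]
0.77 [310.9, 200.5, 56.8, 22.2] 337.5976867675781 211.6918487548828 (56.276519775390625, 11.557459831237793) 10.885526657104492 [ 0.5529 -0.1105  0.015 ]
0.75 [216.3, 199.3, 29.2, 51.2] 229.8103485107422 222.72412109375 (10.584633827209473, 56.451385498046875) 21.801406860351562 [0.5255 0.1837 0.015 ]
leg_b outer edge [0.4491 0.2027 0.    ] [0.5936 0.1433 0.01  ] -22.348114563771322
cam in tool [ 0.0787  0.0003 -0.1581] [[-0.0002 -0.9575 -0.2886]
 [ 1.     -0.0002 -0.    ]
 [-0.     -0.2886  0.9575]] 309.70691628693146
```

```bash
python3 -m crank '[0,0,0,37,48,0,1,0,0,0,37,48,0,1,0,0,0,37,48,0,1,0,0,0,37,48,0,1,0,0,0,37,48,0,1]'; python3 -m crank '[0,0,0,37,48,0,1,0,0,0,37,48,0,1,0,0,0,37,48,0,1,0,0,0,37,48,0,1,0,0,0,37,48,0,1]'
cat > go.py <<'E'
import sys; from h import *
# prints tool-frame shift (mm) and turn about tool z (rad) from current pose to x y z yaw
x,y,z,yaw=map(float,sys.argv[1:5]); o=get_obs(); Rt=R.from_euler("xyz",o["orientation"],degrees=True)
print("at",np.round(o["tool_pos"],4),np.round(o["orientation"],2),"F",np.round(o["force"],1),"t",o["clock"])
print("shift",np.round(Rt.inv().apply(np.array([x,y,z])-o["tool_pos"])*1000,1))
print("turn",np.round((Rt.inv()*R.from_euler("xyz",[180,0,yaw],degrees=True)).as_rotvec(),4))
E
python3 go.py .545 -.095 .22 -42
```

```text
clock: 1.78
tool_pos: [0.3273, 0.3395, 0.2268]
orientation: [-180.0, -0.0, -20.7]
force: [0.9, 0.0, 0.2]
opening: 0.0874
gripper_force: 0.0
clock: 2.4
tool_pos: [0.4154, 0.0496, 0.2272]
orientation: [-179.9, -0.1, -20.7]
force: [1.0, 0.5, -0.6]
opening: 0.088
gripper_force: 0.0
at [0.4154 0.0496 0.2272] [-1.7992e+02 -7.0000e-02 -2.0690e+01] F [ 1.   0.5 -0.6] t 2.4
shift [172.4  89.5   7.3]
turn [-0.0016 -0.0009  0.372 ]
```

```bash
python3 -m crank '[0,0,0,43,22,2,1,0,0,0,43,22,2,1,0,0,0,43,22,2,1,0,0,0,43,23,1,1,0,0,0.186,0,0,0,1]'; python3 -m crank '[0,0,0.186,0,0,0,1,0,0,0,0,0,0,1]'
python3 - <<'E'
from h import *
np.set_printoptions(precision=4,suppress=True)
M=eyes.camera_model("wrist");im=eyes.snapshot("wrist");cv2.imwrite("pics/w1.png",im);import pickle;pickle.dump(M,open("w1.pkl","wb"))
o=get_obs();print(o["tool_pos"],o["orientation"])
for t in ["square_key","screw_socket","leg_a","leg_a_tip","mitre_jig","jig_seat"]:
    r=spotter.place_of("wrist",t); print(t,[(np.round(x["location"],1).tolist(),round(x["p"],2)) for x in r[:2]])
for x in spotter.outline_of("wrist","square_key")[:2]:
    m=x["region"];print(x["p"],x["rect"]);np.save("key1.npy",m)
E
```

```text
clock: 3.02
tool_pos: [0.5458, -0.0951, 0.2186]
orientation: [179.9, 0.0, -31.7]
force: [-0.4, -0.5, -0.9]
opening: 0.0875
gripper_force: 0.0
clock: 3.28
tool_pos: [0.5444, -0.0929, 0.2195]
orientation: [180.0, 0.0, -42.0]
force: [0.2, 0.4, -0.2]
opening: 0.0881
gripper_force: 0.0
[ 0.5444 -0.0928  0.2196] [-179.9951   -0.0057  -41.8091]
square_key [([315.9, 158.5], 0.58)]
screw_socket [([318.9, 164.8], 0.77)]
leg_a [([491.6, 30.3], 0.6), ([326.1, 157.2], 0.57)]
leg_a_tip [([375.1, 113.7], 0.88)]
mitre_jig [([377.4, 111.9], 0.85)]
jig_seat [([395.9, 171.7], 0.96), ([318.2, 163.3], 0.69)]
0.59 [305.9, 148.4, 22.5, 25.8]
```

View pics/w1.png

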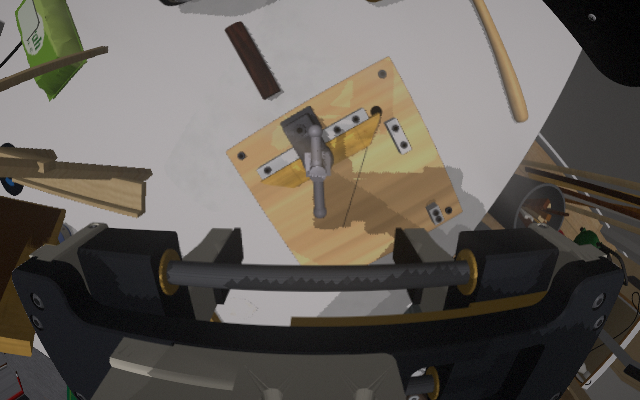

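The wrist view shows the key bar from (316,131) to (320,217), nearly along tool x. Three board corners are at (389,57), (463,210) and (227,152).

```bash
python3 - <<'E'
from h import *
import pickle
from scipy.optimize import least_squares
np.set_printoptions(precision=4,suppress=True)
M=pickle.load(open("w1.pkl","rb"))
a,b=onz("wrist",(316,131),.122,M),onz("wrist",(320,215),.122,M);d=a-b
print("bar",a,b,(a+b)/2,np.linalg.norm(d),np.degrees(np.arctan2(d[1],d[0])))
t=onz("top",np.array((455,250))/3.3+[190,140],.122),onz("top",np.array((520,175))/3.3+[190,140],.122);print("top bar",t,(t[0]+t[1])/2)
def W(p,x,y,z): c,s=np.cos(p[2]),np.sin(p[2]); return np.array([p[0]+c*x-s*y,p[1]+s*x+c*y,z])
pts=[((.052,-.046,.015),(389,57)),((-.173,-.046,.015),(463,210)),((.052,.182,.015),(227,152))]
tp=np.array([(380,140),(650,190),(605,463),(328,407)])/3.3+[190,140];C=np.array([(52,182),(52,-46),(-173,-46),(-173,182)])/1000
def f(p,k="wt"): 
    r=[]
    if "w" in k: r+=[proj("wrist",W(p,*q),M)-m for q,m in pts]
    if "t" in k: r+=[proj("top",W(p,*c,.015))-m for c,m in zip(C,tp)]
    return np.ravel(r)
for k in ["w","wt"]:
    s=least_squares(f,[.55,-.19,-.2],kwargs=dict(k=k));p=s.x;print(k,p,np.degrees(p[2]),s.fun.round(1),W(p,-.007,.085,0),"seat",W(p,-.079,.014,.015))
np.save("jig.npy",p)
E
python3 go.py .5555 -.1065 .22 -42
```

```text
bar [ 0.5858 -0.1285  0.122 ] [ 0.5287 -0.0818  0.122 ] [ 0.5572 -0.1051  0.122 ] 0.07373319838402052 -39.33546571294327
top bar (array([ 0.5301, -0.0816,  0.122 ]), array([ 0.586, -0.131,  0.122])) [ 0.558  -0.1063  0.122 ]
w [ 0.5475 -0.1911 -0.199 ] -11.399594270053791 [ 0.6 -1.5  1.4  1.5 -1.6  0.6] [ 0.5575 -0.1064  0.    ] seat [ 0.4729 -0.1617  0.015 ]
wt [ 0.5477 -0.191  -0.1992] -11.411156724970095 [ 0.5 -1.7  1.3  1.4 -1.7  0.5  0.2  0.2  0.1  0.3  0.1  0.1 -0.3  0.4] [ 0.5577 -0.1063  0.    ] seat [ 0.4731 -0.1617  0.015 ]
at [ 0.5444 -0.0926  0.2197] [-1.7999e+02 -1.0000e-02 -4.1970e+01] F [-0.1  0.3  0.1] t 3.675
shift [17.5  2.9 -0.3]
turn [-0.0001 -0.0001  0.0006]
```

```bash
python3 -m crank '[0,0,-0.026,18.9,1.1,0,0.6,0,0,0,0,0,45,0.5,0,0,0,0,0,45,0.5,0,0,0,0,0,26.5,0.5,0,0,0,0,0,0,0.5]'; python3 go.py .5577 -.1063 .103 -40.5;  python3 -m crank '[0,0,0,0,0,0,0,0,0,0,0,0,0,0,0,0,0,0,0,0,0,0,0,0,0,0,0,0,0,0,0,0,0,0,0]'; python3 go.py .5577 -.1063 .103 -40.5
```

```text
clock: 4.3
tool_pos: [0.5563, -0.1063, 0.1012]
orientation: [179.8, 0.2, -40.5]
force: [1.0, -1.1, 0.3]
opening: 0.0454
gripper_force: 0.0
at [ 0.5563 -0.1063  0.1012] [ 1.7982e+02  1.7000e-01 -4.0530e+01] F [ 1.  -1.1  0.3] t 4.3
shift [ 1.1 -0.9 -1.8]
turn [ 0.0032  0.003  -0.0005]
clock: 4.92
tool_pos: [0.5584, -0.1062, 0.1038]
orientation: [-179.9, -0.1, -40.5]
force: [-0.3, 0.6, 4.8]
opening: 0.0136
gripper_force: 30.0
at [ 0.5584 -0.1062  0.1038] [-1.7995e+02 -7.0000e-02 -4.0540e+01] F [-0.3  0.6  4.8] t 4.925
shift [-0.5  0.5  0.8]
turn [-0.0009 -0.0012 -0.0007]
```

```bash
cat > st.py <<'E'
from h import *
o=get_obs();print("t",o["clock"],np.round(o["tool_pos"],4),np.round(o["orientation"],1),"F",np.round(o["force"],1),"M",np.round(o["moment"],3),round(o["opening"],4),o["gripper_force"])
E
python3 st.py; python3 -m crank '[0,0,0.15,0,0,0,0,0,0,0.15,0,0,0,0,0,0,0,0,0,0,0]'; python3 st.py
python3 -m crank '[0,0,0.15,0,0,0,0,0,0,0.15,0,0,0,0,0,0,0,0,0,0,0]'; python3 st.py
python3 -m crank '[0,0,0.15,0,0,0,0,0,0,0.15,0,0,0,0,0,0,0,0,0,0,0]'; python3 st.py
python3 - <<'E'
from h import *
M=eyes.camera_model("wrist");im=eyes.snapshot("wrist");cv2.imwrite("pics/w2.png",cv2.resize(im[60:300,200:440],None,fx=2.4,fy=2.4))
E
```

```text
t 4.925 [ 0.5584 -0.1062  0.1038] [-1.799e+02 -1.000e-01 -4.050e+01] F [-0.3  0.6  4.8] M [0.125 0.012 0.021] 0.0136 30.000488086952828
clock: 5.3
tool_pos: [0.5584, -0.1062, 0.1038]
orientation: [-179.9, -0.0, -57.8]
force: [-0.1, 0.5, 6.4]
opening: 0.0131
gripper_force: 30.0
t 5.3 [ 0.5584 -0.1062  0.1038] [-179.9   -0.   -57.8] F [-0.1  0.5  6.4] M [0.296 0.045 0.013] 0.0131 30.001402357011102
clock: 5.68
tool_pos: [0.5583, -0.1062, 0.1038]
orientation: [-179.9, -0.0, -75.0]
force: [-0.6, 0.6, 6.1]
opening: 0.0138
gripper_force: 30.0
t 5.675 [ 0.5583 -0.1062  0.1038] [-179.9   -0.   -75. ] F [-0.6  0.6  6.1] M [0.376 0.228 0.054] 0.0138 30.00150891894009
clock: 6.05
tool_pos: [0.5581, -0.1061, 0.1038]
orientation: [-179.9, 0.0, -92.2]
force: [-1.1, 0.6, 5.2]
opening: 0.0138
gripper_force: 30.0
t 6.05 [ 0.5581 -0.1061  0.1038] [-179.9    0.   -92.2] F [-1.1  0.6  5.2] M [0.581 0.364 0.024] 0.0138 30.00163284188602
```

View pics/w2.png

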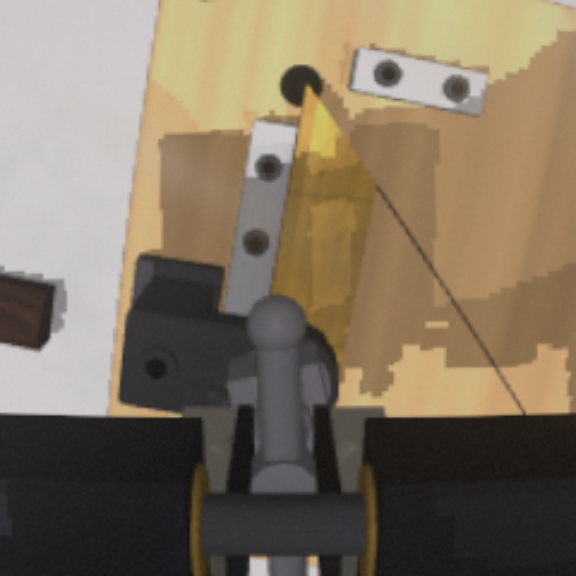

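The picture shows the bar still in line with the fingers, from crop (277,325) to (285,470), so it has not slipped in the grip. I'll keep turning to a total of about 1.2 rad.

```bash
python3 -m crank '[0,0,0.1,0,0,0,0]'; python3 st.py; python3 -m crank '[0,0,0.1,0,0,0,0]'; python3 st.py;python3 -m crank '[0,0,0.1,0,0,0,0]'; python3 st.py; python3 -m crank '[0,0,0,0,0,0,0,0,0,0,0,0,0,0]'; python3 st.py
python3 - <<'E'
from h import *
im=eyes.snapshot("scene");a=cv2.resize(cv2.imread("pics/scene0.png")[180:260,300:380],None,fx=5,fy=5,interpolation=2)
cv2.imwrite("pics/s2.png",np.hstack([a,cv2.resize(im[180:260,300:380],None,fx=5,fy=5,interpolation=2)]))
E
```

```text
clock: 6.22
tool_pos: [0.5581, -0.1061, 0.1038]
orientation: [-179.9, 0.0, -97.9]
force: [-0.9, 1.5, 6.0]
opening: 0.0137
gripper_force: 30.0
t 6.225 [ 0.5581 -0.1061  0.1038] [-179.9    0.   -97.9] F [-0.9  1.5  6. ] M [0.667 0.406 0.071] 0.0137 29.998086236882955
clock: 6.35
tool_pos: [0.5581, -0.106, 0.1038]
orientation: [-179.9, 0.0, -103.7]
force: [-2.0, 1.5, 6.2]
opening: 0.0134
gripper_force: 30.0
t 6.35 [ 0.5581 -0.106   0.1038] [-179.9    0.  -103.7] F [-2.   1.5  6.2] M [0.734 0.476 0.081] 0.0134 29.999277593451552
clock: 6.48
tool_pos: [0.5581, -0.106, 0.1038]
orientation: [-180.0, 0.0, -109.4]
force: [-0.6, 1.6, 6.4]
opening: 0.0135
gripper_force: 30.0
t 6.475 [ 0.5581 -0.106   0.1038] [-180.     0.  -109.4] F [-0.6  1.6  6.4] M [0.834 0.465 0.173] 0.0135 29.999554681708105
clock: 6.72
tool_pos: [0.5581, -0.106, 0.1038]
orientation: [-180.0, 0.0, -109.3]
force: [-1.3, 2.6, 5.5]
opening: 0.0136
gripper_force: 30.0
t 6.725 [ 0.5581 -0.106   0.1038] [-180.     0.  -109.3] F [-1.3  2.6  5.5] M [0.804 0.471 0.064] 0.0136 30.00103592290543
```

View pics/s2.png

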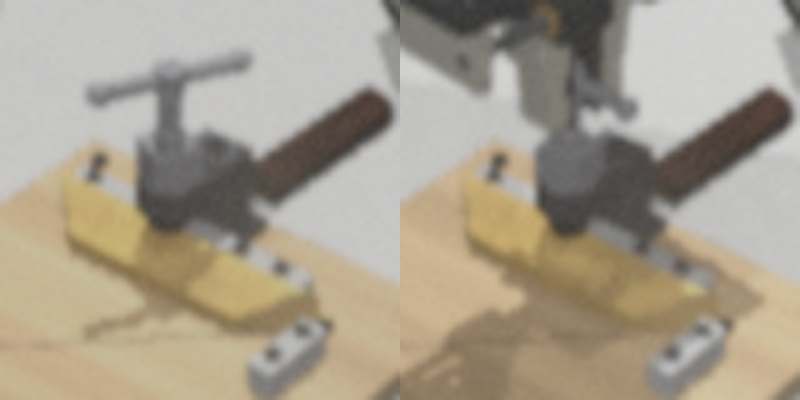

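Compared with the first view, the screw head has turned with the key and the foot is on leg_a. Next I'll release, rise and check the bar's angle.

```bash
python3 -m crank '[0,0,0,0,0,0,0.5,0,0,0,0,0,0,0.5,0,0,0,0,0,-40,0.5,0,0,0,0,0,-50,0.5,0,0,0,-30,0,-20,0.5]';python3 -m crank '[0,0,0,0,0,0,1,0,0,0,0,0,0,1]'
python3 - <<'E'
from h import *
import pickle
np.set_printoptions(precision=4,suppress=True)
M=eyes.camera_model("wrist");im=eyes.snapshot("wrist");pickle.dump(M,open("w3.pkl","wb"));cv2.imwrite("pics/w3.png",im)
cv2.imwrite("pics/w3c.png",cv2.resize(im[40:240,200:460],None,fx=3,fy=3,interpolation=2))
cv2.imwrite("pics/top3.png",eyes.snapshot("top"))
for t in ["square_key","screw_socket"]:
  for c in ["wrist","top"]: print(t,c,[(np.round(x["location"],1).tolist(),round(x["p"],2)) for x in spotter.place_of(c,t)[:2]])
o=get_obs();print(o["tool_pos"],o["orientation"])
E
```

```text
clock: 7.4
tool_pos: [0.5684, -0.0787, 0.2161]
orientation: [-179.8, 0.1, -109.4]
force: [0.9, 0.3, -0.3]
opening: 0.0436
gripper_force: 0.0
clock: 7.65
tool_pos: [0.567, -0.0779, 0.2121]
orientation: [179.9, -0.0, -109.3]
force: [-1.2, 0.1, -0.5]
opening: 0.0584
gripper_force: 0.0
square_key wrist [([314.4, 150.5], 0.66), ([173.1, 35.1], 0.63)]
square_key top [([335.8, 210.3], 0.45)]
screw_socket wrist [([317.2, 151.8], 0.52)]
screw_socket top []
[ 0.5673 -0.0783  0.2125] [ 179.9447   -0.0325 -109.3374]
```

View pics/w3c.png

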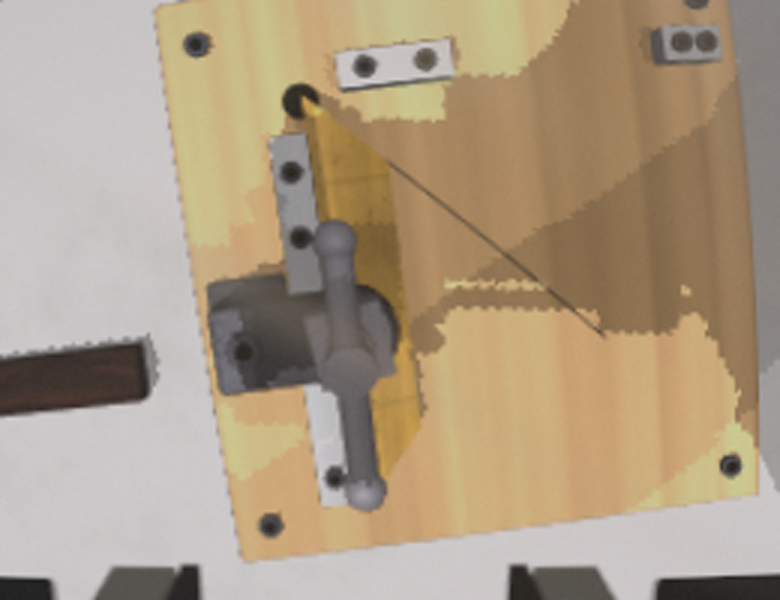

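The picture shows the bar from about crop (334,240) to (366,490), nearly parallel to the long fence. I'll compute its angle.

Run:
```python
from h import *
import pickle
np.set_printoptions(precision=4,suppress=True)
M=pickle.load(open("w3.pkl","rb"))
def L(n,p,q,z):
    a,b=[onz("wrist",np.array(v)/3+[200,40],z,M) for v in (p,q)];d=a-b;print(n,a,b,(a+b)/2,np.linalg.norm(d),np.degrees(np.arctan2(d[1],d[0])))
L("bar",(334,240),(366,490),.122)
L("board long",(155,10),(244,560),.015)
L("board far",(244,560),(758,493),.015)
L("fence",(270,140),(320,505),.031)
# initial bar in w1 with same-board reference
M=pickle.load(open("w1.pkl","rb"))
print("w1 board",[np.degrees(np.arctan2(*(onz("wrist",a,.015,M)-onz("wrist",b,.015,M))[[1,0]])) for a,b in [((389,57),(227,152)),((389,57),(463,210))]])
im=cv2.imread("pics/w1.png");cv2.imwrite("pics/w1c.png",cv2.resize(im[110:230,260:380],None,fx=5,fy=5,interpolation=2))
```

```text
bar [ 0.551 -0.14   0.122] [ 0.5658 -0.0712  0.122 ] [ 0.5584 -0.1056  0.122 ] 0.07038739076250469 -102.19384880849466
board long [ 0.589  -0.2434  0.015 ] [ 0.6344 -0.0238  0.015 ] [ 0.6117 -0.1336  0.015 ] 0.2241949312295435 -101.66705359682001
board far [ 0.6344 -0.0238  0.015 ] [0.4167 0.0222 0.015 ] [ 0.5255 -0.0008  0.015 ] 0.2224456618989517 -11.934535920273557
fence [ 0.5639 -0.1778  0.031 ] [ 0.5936 -0.0416  0.031 ] [ 0.5787 -0.1097  0.031 ] 0.13948089452369372 -102.28835634606551
w1 board [np.float64(-101.60857942938422), np.float64(-11.269681354200442)]
```

View pics/w1c.png

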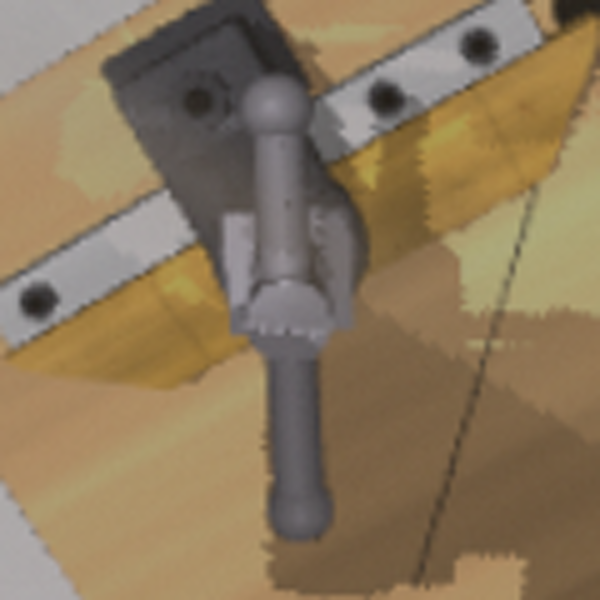

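The bar turned about 63° of the 69° commanded, so the screw is at roughly 1.0 to 1.09 rad, which is marginal. I'll regrip and add a little.

```bash
python3 go.py .558 -.106 .103 -102
```

```text
at [ 0.5673 -0.0783  0.2125] [ 1.7994e+02 -3.0000e-02 -1.0934e+02] F [-0.4 -0.1  0.6] t 7.95
shift [ 29.2  -0.5 109.5]
turn [ 0.001  -0.0005 -0.1281]
```

```bash
python3 -m crank '[0,0,0,29,-0.5,0,0.5,0,0,-0.128,0,0,10,0.5,0,0,0,0,0,50,0.5,0,0,0,0,0,49,0.5,0,0,0,0,0,0,0.5]';  python3 st.py; python3 -m crank '[0,0,0,0,0,0,0,0,0,0,0,0,0,0,0,0,0,0,0,0,0,0,0,0,0,0,0,0]'; python3 st.py; python3 -m crank '[0,0,0.08,0,0,0,0]'; python3 st.py;python3 -m crank '[0,0,0.08,0,0,0,0]'; python3 st.py; python3 -m crank '[0,0,0,0,0,0,0]'; python3 st.py;  python3 -m crank '[0,0,0,0,0,0,0.5,0,0,0,0,0,0,0.5,0,0,0,0,0,-45,0.5,0,0,0,0,0,-45,0.5,0,0,0,-30,0,-20,0.5]';python3 -m crank '[0,0,0,0,0,0,1,0,0,0,0,0,0,1]'
python3 - <<'E'
from h import *
import pickle
M=eyes.camera_model("wrist");im=eyes.snapshot("wrist");pickle.dump(M,open("w4.pkl","wb"));cv2.imwrite("pics/w4.png",im)
cv2.imwrite("pics/w4c.png",cv2.resize(im[80:230,240:400],None,fx=4,fy=4,interpolation=2))
E
```

```text
clock: 8.57
tool_pos: [0.5556, -0.1059, 0.1007]
orientation: [179.6, -0.1, -102.0]
force: [0.3, -0.4, 0.7]
opening: 0.0459
gripper_force: 0.0
t 8.575 [ 0.5556 -0.1059  0.1007] [ 1.796e+02 -1.000e-01 -1.020e+02] F [ 0.3 -0.4  0.7] M [ 0.096 -0.078 -0.03 ] 0.0459 0.0
clock: 9.07
tool_pos: [0.5591, -0.1054, 0.1052]
orientation: [-179.9, 0.0, -102.0]
force: [-0.7, 0.9, 3.9]
opening: 0.014
gripper_force: 30.0
t 9.075 [ 0.5591 -0.1054  0.1052] [-179.9    0.  -102. ] F [-0.7  0.9  3.9] M [ 0.181  0.144 -0.043] 0.014 30.00110513123218
clock: 9.2
tool_pos: [0.5592, -0.1054, 0.1052]
orientation: [-179.9, 0.0, -106.6]
force: [-0.5, 0.4, 5.1]
opening: 0.0138
gripper_force: 30.0
t 9.2 [ 0.5592 -0.1054  0.1052] [-179.9    0.  -106.6] F [-0.5  0.4  5.1] M [0.266 0.304 0.133] 0.0138 30.002251082332805
clock: 9.32
tool_pos: [0.5591, -0.1054, 0.1052]
orientation: [-179.9, 0.0, -111.3]
force: [-0.9, 0.7, 5.7]
opening: 0.0136
gripper_force: 30.0
t 9.325 [ 0.5591 -0.1054  0.1052] [-179.9    0.  -111.3] F [-0.9  0.7  5.7] M [0.243 0.329 0.189] 0.0136 29.999391305700556
clock: 9.45
tool_pos: [0.5592, -0.1054, 0.1052]
orientation: [-179.9, 0.0, -111.2]
force: [-0.5, 0.1, 4.7]
opening: 0.0136
gripper_force: 30.0
t 9.45 [ 0.5592 -0.1054  0.1052] [-179.9    0.  -111.2] F [-0.5  0.1  4.7] M [0.26  0.302 0.124] 0.0136 30.00088749162387
clock: 10.07
tool_pos: [0.57, -0.0782, 0.217]
orientation: [-179.8, 0.1, -111.2]
force: [1.3, -0.2, -0.9]
opening: 0.0441
gripper_force: 0.0
clock: 10.32
tool_pos: [0.5688, -0.0774, 0.2133]
orientation: [179.9, -0.0, -111.1]
force: [0.3, 0.0, -0.5]
opening: 0.0582
gripper_force: 0.0
```

View pics/w4c.png

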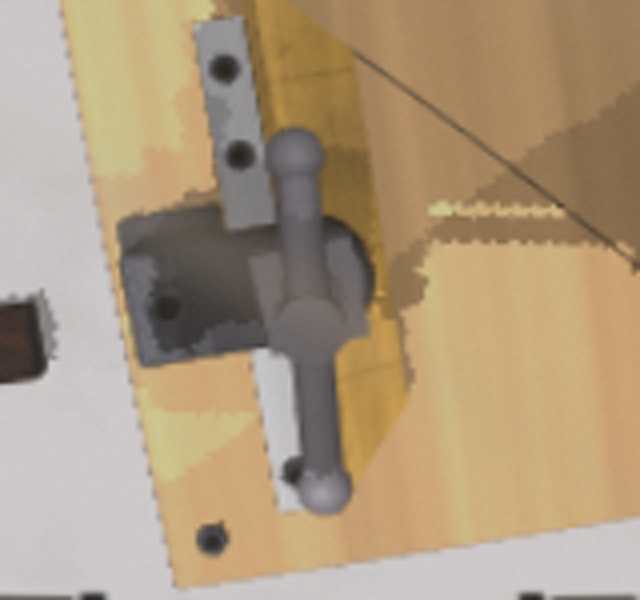

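The bar now runs from crop (295,155) to (325,490).

```bash
python3 - <<'E'
from h import *
import pickle
def L(n,w,sc,off,p,q,z):
    M=pickle.load(open(w+".pkl","rb"))
    a,b=[onz("wrist",np.array(v)/sc+off,z,M) for v in (p,q)];d=a-b;print(n,w,np.linalg.norm(d).round(4),np.degrees(np.arctan2(d[1],d[0])).round(1))
L("bar","w1",5,[260,110],(276,103),(300,508),.122)
L("bar","w3",3,[200,40],(334,240),(366,490),.122)
L("bar","w4",4,[240,80],(295,155),(325,490),.122)
L("headL","w1",5,[260,110],(224,215),(235,330),.086)
L("headR","w1",5,[260,110],(340,208),(352,325),.086)
L("headL","w3",3,[200,40],(304,318),(318,390),.086)
L("headR","w3",3,[200,40],(380,300),(393,372),.086)
L("headL","w4",4,[240,80],(252,255),(270,348),.086)
L("headR","w4",4,[240,80],(350,235),(367,333),.086)
E
python3 go.py .53 0.05 .23 -22
```

```text
bar w1 0.0709 -38.7
bar w3 0.0704 -102.2
bar w4 0.0707 -106.1
headL w1 0.0227 -37.2
headR w1 0.0231 -35.8
headL w3 0.0232 -99.0
headR w3 0.023 -98.8
headL w4 0.0225 -100.8
headR w4 0.0235 -101.0
at [ 0.5686 -0.0777  0.213 ] [ 1.7990e+02 -4.0000e-02 -1.1115e+02] F [-0.1 -0.8 -1.1] t 10.375
shift [-105.2   82.1  -16.9]
turn [ 1.9000e-03  7.0000e-04 -1.5559e+00]
```

Bar and head angles put the screw at about 1.12 to 1.18 rad, which is a firm grip. Next is leg_b.

```bash
python3 -m crank '[0,0,0,3,52,-5,1,0,0,0,3,52,-5,1,0,0,0,3,52,0,1,0,0,-0.18,0,0,0,1,0,0,-0.18,0,0,0,1]'; python3 -m crank '[0,0,-0.18,0,0,0,1,0,0,-0.18,0,0,0,1,0,0,-0.18,0,0,0,1,0,0,-0.18,0,0,0,1,0,0,-0.18,0,0,0,1]';python3 -m crank '[0,0,-0.18,0,0,0,1,0,0,-0.116,0,0,0,1,0,0,0,0,0,0,1]'; python3 go.py .45 .21 .22 -22
```

```text
clock: 11.0
tool_pos: [0.4196, -0.0299, 0.2238]
orientation: [180.0, 0.0, -90.2]
force: [0.3, 1.0, 0.2]
opening: 0.0882
gripper_force: 0.0
clock: 11.62
tool_pos: [0.4199, -0.0302, 0.2232]
orientation: [179.9, 0.1, -38.6]
force: [0.0, -0.4, -0.0]
opening: 0.0878
gripper_force: 0.0
clock: 12.0
tool_pos: [0.4201, -0.0301, 0.2233]
orientation: [179.9, 0.1, -22.1]
force: [0.2, -0.0, -0.3]
opening: 0.0876
gripper_force: 0.0
at [ 0.4201 -0.0301  0.2233] [ 1.7994e+02  7.0000e-02 -2.2070e+01] F [ 0.2 -0.  -0.3] t 12.0
shift [ -62.5 -233.8    3.1]
turn [ 0.001   0.0012 -0.0013]
```

```bash
python3 -m crank '[0,0,0,-15.5,-58,0,1,0,0,0,-15.5,-58,0,1,0,0,0,-15.5,-58,0,1,0,0,0,-16,-60,3,1,0,0,0,0,0,0,1]'; python3 -m crank '[0,0,0,0,0,0,1]'
python3 - <<'E'
from h import *
import pickle
np.set_printoptions(precision=4,suppress=True)
M=eyes.camera_model("wrist");im=eyes.snapshot("wrist");pickle.dump(M,open("w5.pkl","wb"));cv2.imwrite("pics/w5.png",im)
cv2.imwrite("pics/w5c.png",cv2.resize(im[40:260,190:450],None,fx=3,fy=3)[:600])
for t in ["leg_b","leg_b_tip"]:
    print(t,[(np.round(x["location"],1).tolist(),round(x["p"],2),onz("wrist",x["location"],0,M)) for x in spotter.place_of("wrist",t)[:2]])
print(get_obs()["tool_pos"])
E
```

```text
clock: 12.62
tool_pos: [0.4504, 0.2138, 0.2198]
orientation: [179.9, 0.0, -22.0]
force: [-1.1, -0.8, 0.5]
opening: 0.0874
gripper_force: 0.0
clock: 12.75
tool_pos: [0.4499, 0.2105, 0.2203]
orientation: [179.9, 0.0, -22.1]
force: [0.0, -0.5, 0.1]
opening: 0.0875
gripper_force: 0.0
leg_b [([509.7, 16.3], 0.83, array([ 0.5523, -0.1183, -0.    ])), ([318.3, 103.0], 0.73, array([0.5205, 0.1802, 0.    ]))]
leg_b_tip []
[0.4502 0.2097 0.2211]
```

View pics/w5c.png

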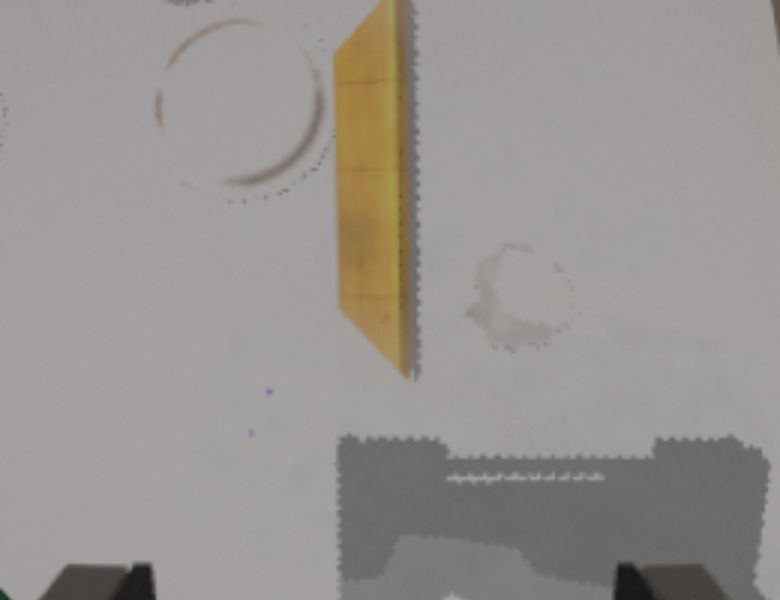

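Leg_b lies along the image's vertical. Its outer edge runs from crop (409,377) to (398,0), and its inner edge from (340,307) to (333,52).

```bash
python3 - <<'E'
from h import *
import pickle
np.set_printoptions(precision=4,suppress=True)
M=pickle.load(open("w5.pkl","rb"))
P=lambda p,z:onz("wrist",np.array(p)/3+[190,40],z,M)
i1,i2=P((340,307),.009),P((333,52),.009); o1,o2=P((409,375),.018),P((398,2),.018)
for n,a,b in [("inner",i1,i2),("outer",o1,o2)]:
    d=b-a;print(n,a,b,np.linalg.norm(d),np.degrees(np.arctan2(d[1],d[0])))
d=(i2-i1);d/=np.linalg.norm(d);c=(i1+i2+o1+o2)/4;mi=(i1+i2)/2;n=np.array([d[1],-d[0],0]);print("width",(o1-i1)@n,"centre from inner",mi+n*.014,"from outer",(o1+o2)/2-n*.014)
# height: same corners top view
t=cv2.imread("pics/top0.png");tp=np.array((110,367))/3.3+[190,140]
print("tri near tip",tri([ray("wrist",np.array((409,378))/3+[190,40],M),ray("top",tp)]))
E
python3 go.py .509 .188 .1 -22
```

```text
inner [0.4837 0.2146 0.009 ] [0.5791 0.1783 0.009 ] 0.10211453864528827 -20.794622643779245
outer [0.4492 0.1989 0.018 ] [0.5868 0.148  0.018 ] 0.14668974269602927 -20.2838046831325
width 0.026858223882127174 centre from inner [0.5264 0.1834 0.009 ] from outer [0.523  0.1866 0.018 ]
tri near tip (array([0.4483, 0.199 , 0.0171]), np.float64(0.0005935703756280803))
at [0.4502 0.2097 0.2211] [180.     0.   -22.11] F [ 0.1 -0.1 -0.4] t 12.9
shift [ 62.7  -2.  121.1]
turn [ 0.0001  0.0001 -0.0019]
```

```bash
python3 -m crank '[0,0,0,31,-2,0,1,0,0,-0.023,32,-2,30,1,0,0,0,0,0,60,1,0,0,0,0,0,60,1,0,0,0,0,0,30,1]'; python3 -m crank '[0,0,0,0,0,15,1,0,0,0,0,0,0,1,0,0,0,0,0,0,1]';  python3 go.py .5103 .1895 .003 -20.8
python3 - <<'E'
from h import *
im=eyes.snapshot("wrist");cv2.imwrite("pics/w6c.png",cv2.resize(im[40:290,190:450],None,fx=2.4,fy=2.4)[:600])
E
```

```text
clock: 13.52
tool_pos: [0.5088, 0.1885, 0.0384]
orientation: [179.8, 0.1, -20.8]
force: [0.6, -0.4, 0.3]
opening: 0.0877
gripper_force: 0.0
clock: 13.9
tool_pos: [0.5112, 0.1914, 0.0276]
orientation: [-179.9, -0.1, -20.7]
force: [-0.4, -0.3, 0.3]
opening: 0.0875
gripper_force: 0.0
at [0.5112 0.1914 0.0276] [-1.7988e+02 -8.0000e-02 -2.0680e+01] F [-0.4 -0.3  0.3] t 13.9
shift [-0.2  2.2 24.6]
turn [-0.0021 -0.0014  0.0021]
```

View pics/w6c.png

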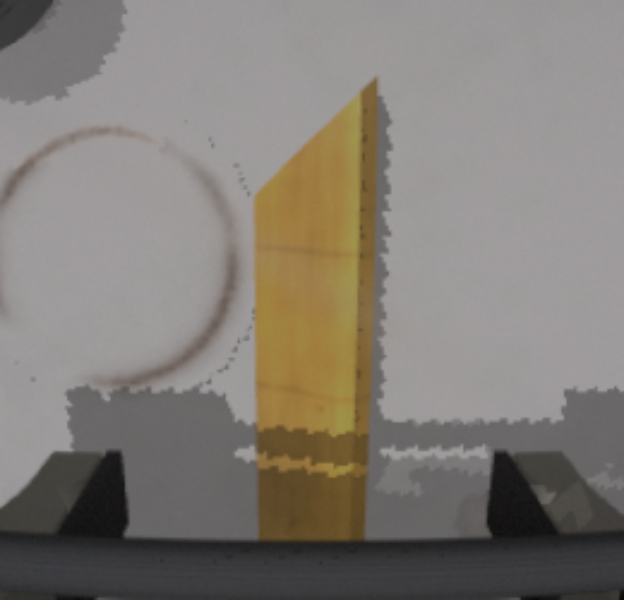

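Leg_b is centred between the fingers, its outer edge running at columns 378 to 365 of the crop. Down and grip.

```bash
python3 -m crank '[0,0,0,0,1,12,1,0,0,0,0,0,8,1,0,0,0,0,0,4,1,0,0,0,0,0,0,0,0,0,0,0,0,0,0]'; python3 st.py; python3 -m crank '[0,0,0,0,0,0,0,0,0,0,0,0,0,0,0,0,0,0,0,0,0,0,0,0,0,0,0,0]'; python3 st.py
```

```text
clock: 14.58
tool_pos: [0.51, 0.19, 0.0021]
orientation: [180.0, -0.0, -20.7]
force: [-0.3, 0.2, 0.1]
opening: 0.0727
gripper_force: 0.0
t 14.575 [0.51   0.19   0.0021] [180.   -0.  -20.7] F [-0.3  0.2  0.1] M [ 0.027 -0.014 -0.018] 0.0727 0.0
clock: 15.08
tool_pos: [0.5099, 0.19, 0.0021]
orientation: [-180.0, -0.0, -20.7]
force: [0.9, -0.2, 0.1]
opening: 0.0335
gripper_force: 0.0
t 15.075 [0.5099 0.19   0.0021] [-180.    -0.   -20.7] F [ 0.9 -0.2  0.1] M [ 0.002 -0.019  0.006] 0.0335 0.0
```

```bash
python3 -m crank '[0,0,0,0,0,0,0,0,0,0,0,0,0,0,0,0,0,0,0,0,0]'; python3 st.py; python3 -m crank '[0,0,0,0,0,-20,0,0,0,0,0,0,-40,0,0,0,0,0,0,-10,0,0,0,0,0,0,0,0]'; python3 st.py; python3 go.py .427 -.127 .072 -11.4
```

```text
clock: 15.45
tool_pos: [0.5099, 0.19, 0.0021]
orientation: [-180.0, -0.0, -20.7]
force: [0.5, 0.2, 1.5]
opening: 0.0277
gripper_force: 30.0
t 15.45 [0.5099 0.19   0.0021] [-180.    -0.   -20.7] F [0.5 0.2 1.5] M [-0.024  0.114  0.06 ] 0.0277 30.00231174286455
clock: 15.95
tool_pos: [0.5099, 0.1902, 0.0724]
orientation: [-179.9, -0.0, -20.7]
force: [-0.3, 0.3, -1.7]
opening: 0.0277
gripper_force: 30.0
t 15.95 [0.5099 0.1902 0.0724] [-179.9   -0.   -20.7] F [-0.3  0.3 -1.7] M [0.035 0.062 0.012] 0.0277 30.0027796626091
at [0.5099 0.1902 0.0724] [-1.7993e+02 -2.0000e-02 -2.0690e+01] F [-0.3  0.3 -1.7] t 15.95
shift [ 34.5 326.    0. ]
turn [-0.0012 -0.0005 -0.1621]
```

```bash
python3 -m crank '[0,0,0,2.5,26,0,0,0,0,0,5,50,0,0,0,0,0,5.5,50,0,0,0,0,0,5.5,50,0,0,0,0,0,5.5,50,0,0]';python3 -m crank '[0,0,0,5.5,50,0,0,0,0,0,5,50,0,0,0,0,-0.08,0,0,0,0,0,0,-0.082,0,0,0,0,0,0,0,0,0,0,0]'; python3 go.py .427 -.127 .072 -11.4
python3 - <<'E'
from h import *
import pickle
M=eyes.camera_model("wrist");pickle.dump(M,open("w7.pkl","wb"));im=eyes.snapshot("wrist");cv2.imwrite("pics/w7.png",im);cv2.imwrite("pics/w7c.png",cv2.resize(im[20:270,180:480],None,fx=2.4,fy=2.4)[:600])
E
```

```text
clock: 16.58
tool_pos: [0.4503, -0.0322, 0.0709]
orientation: [179.9, 0.1, -20.7]
force: [0.8, -0.4, -2.1]
opening: 0.0274
gripper_force: 30.0
clock: 17.2
tool_pos: [0.4255, -0.1279, 0.071]
orientation: [180.0, 0.1, -11.5]
force: [-0.8, 0.4, -0.6]
opening: 0.0279
gripper_force: 30.0
at [ 0.4255 -0.1279  0.071 ] [ 1.7997e+02  1.3000e-01 -1.1490e+01] F [-0.8  0.4 -0.6] t 17.2
shift [ 1.3 -1.1 -1. ]
turn [ 0.0005  0.0022 -0.0015]
```

View pics/w7c.png

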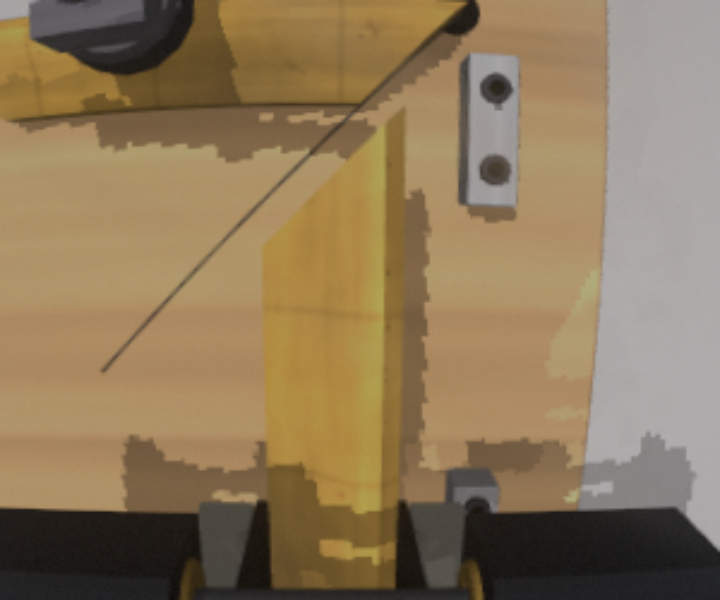

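The view shows leg_b held straight, its tip at crop (403,108), short of the mitre and left of the fence block, whose face runs from (460,55) to (467,205). leg_a is in place. Next I'll check the fence line and the leg's pose in the jig frame.

Run:
```python
from h import *
import pickle
np.set_printoptions(precision=1,suppress=True)
M=pickle.load(open("w7.pkl","rb"));p=np.load("jig.npy");c,s=np.cos(p[2]),np.sin(p[2])
J=lambda P:np.array([c*(P[0]-p[0])+s*(P[1]-p[1]),-s*(P[0]-p[0])+c*(P[1]-p[1]),P[2]])*1000
P=lambda q,z:J(onz("wrist",np.array(q)/2.4+[180,20],z,M))
print("fence top edge ends",P((461,57),.031),P((467,204),.031),"expect x -14,-56 y 0")
print("board edge",P((607,100),.015),P((590,400),.015),"expect y -46")
print("leg_a inner corner",P((362,103),.024),"expect -28,28"," leg_a tip",P((468,5),.033))
print("leg_b outer bottom tip",P((405,110),.069),"edge low",P((401,500),.069),"outer top",P((387,128),.087),P((383,500),.087),"inner top",P((262,245),.078))
o=get_obs();print("tool jig",J(o["tool_pos"]),o["orientation"])
```

```text
fence top edge ends [-15.4   2.8  31. ] [-55.3   0.9  31. ] expect x -14,-56 y 0
board edge [-21.8 -44.4  15. ] [-114.   -43.7   15. ] expect y -46
leg_a inner corner [-28.   28.6  24. ] expect -28,28  leg_a tip [-1.1  1.1 33. ]
leg_b outer bottom tip [-34.9  21.4  69. ] edge low [-123.2   20.7   69. ] outer top [-40.6  26.6  87. ] [-115.3   26.4   87. ] inner top [-63.5  51.1  78. ]
tool jig [-132.    38.    71.2] [180.    0.1 -11.5]
```

```bash
python3 -m crank '[0,0,0,12,11,0,0,0,0,0,0,0,30,0,0,0,0,0,0,18,0,0,0,0,0,0,2,0,0,0,0,0,0,0,0]'; python3 st.py; python3 -m crank '[0,0,0,0,0,2,0,0,0,0,0,0,0,0]'; python3 st.py; python3 -m crank '[0,0,0,0,0,1,0,0,0,0,0,0,0,0]'; python3 st.py
```

```text
clock: 17.88
tool_pos: [0.4371, -0.1406, 0.0223]
orientation: [180.0, 0.0, -11.4]
force: [-0.1, -0.4, -0.9]
opening: 0.0274
gripper_force: 30.0
t 17.875 [ 0.4371 -0.1406  0.0223] [180.    0.  -11.4] F [-0.1 -0.4 -0.9] M [-0.018 -0.034  0.053] 0.0274 30.002885735593736
clock: 18.12
tool_pos: [0.437, -0.1403, 0.0205]
orientation: [-180.0, -0.1, -11.4]
force: [0.1, -0.6, -1.3]
opening: 0.0279
gripper_force: 30.0
t 18.125 [ 0.437  -0.1403  0.0205] [-1.80e+02 -1.00e-01 -1.14e+01] F [ 0.1 -0.6 -1.3] M [-0.044  0.01  -0.029] 0.0279 30.002856692299247
clock: 18.38
tool_pos: [0.4367, -0.1403, 0.0192]
orientation: [-180.0, -0.0, -11.4]
force: [-0.1, 0.6, -0.8]
opening: 0.0276
gripper_force: 30.0
t 18.375 [ 0.4367 -0.1403  0.0192] [-180.    -0.   -11.4] F [-0.1  0.6 -0.8] M [-0.027  0.015 -0.019] 0.0276 30.002943794243038
```

```bash
for i in 1; do python3 -m crank '[0,0,0,0,0,1,0,0,0,0,0,0,0,0]'; python3 st.py; python3 -m crank '[0,0,0,0,0,1,0,0,0,0,0,0,0,0]'; python3 st.py; done | grep "^t "
```

```text
t 18.625 [ 0.4365 -0.1404  0.018 ] [180.    0.  -11.4] F [ 0.   0.6 -0.6] M [-0.034  0.053 -0.012] 0.0278 30.002957512624562
t 18.875 [ 0.4367 -0.1403  0.0171] [-180.    -0.   -11.4] F [-0.4  0.4  0.7] M [ 0.047  0.141 -0.008] 0.0279 30.00240307766944
```

```bash
(python3 -m crank '[0,0,0,0,0,1,0,0,0,0,0,0,0,0]'; python3 st.py)|grep "^t "
```

```text
t 19.125 [ 0.4367 -0.1404  0.017 ] [180.   -0.  -11.4] F [-4.7  3.7 16.5] M [0.976 1.826 0.009] 0.0276 30.002913703210652
```

Contact with the board is at z 0.017, with stiffness about 16 N/mm. I'll ease off and move to the fence blocks.

```bash
(python3 -m crank '[0,0,0,0,0,-0.8,0,0,0,0,0,0,0,0]'; python3 st.py; python3 -m crank '[0,0,0,0,4,0,0,0,0,0,0,2,0,0,0,0,0,0,0,0,0]'; python3 st.py; python3 -m crank '[0,0,0,0,1,0,0,0,0,0,0,0,0,0]'; python3 st.py;python3 -m crank '[0,0,0,0,1,0,0,0,0,0,0,0,0,0]'; python3 st.py)|grep "^t "
```

```text
t 19.375 [ 0.4368 -0.1403  0.0171] [-180.    -0.   -11.4] F [-1.4  0.8  5.9] M [ 0.46   0.61  -0.018] 0.0275 30.00142039731145
t 19.75 [ 0.4361 -0.1464  0.0171] [-1.80e+02 -1.00e-01 -1.14e+01] F [ 1.5 -0.6  3.7] M [ 0.184 -0.506  0.03 ] 0.0275 30.0024103699252
t 20.0 [ 0.4359 -0.1472  0.0171] [-1.80e+02 -1.00e-01 -1.14e+01] F [1.5 1.  4.9] M [ 0.684 -0.656  0.014] 0.0274 30.00195369590074
t 20.25 [ 0.4356 -0.1481  0.0171] [-180.    -0.   -11.4] F [1.8 2.6 5.8] M [ 1.064 -0.555  0.079] 0.0275 30.002308236435056
```

```bash
(python3 -m crank '[0,0,0,0,0.8,0,0,0,0,0,0,0,0,0]'; python3 st.py; python3 -m crank '[0,0,0,0,0.8,0,0,0,0,0,0,0,0,0]'; python3 st.py)|grep "^t "
```

```text
t 20.5 [ 0.4353 -0.1489  0.0171] [-180.    -0.   -11.4] F [1.6 3.2 5.3] M [ 1.193 -0.502  0.016] 0.0274 30.00258076004684
t 20.75 [ 0.4351 -0.1497  0.0171] [-180.    -0.   -11.4] F [0.5 3.6 5.7] M [ 1.261 -0.427  0.046] 0.0273 30.002734721638262
```

```bash
(python3 -m crank '[0,0,0,0,0.6,0,0,0,0,0,0,0,0,0]'; python3 st.py; python3 -m crank '[0,0,0,0,0.6,0,0,0,0,0,0,0,0,0]'; python3 st.py)|grep "^t "
```

```text
t 21.0 [ 0.435  -0.1502  0.0171] [-180.    -0.   -11.4] F [0.6 3.4 5.6] M [ 1.301 -0.385  0.049] 0.0274 30.002755508758128
t 21.25 [ 0.4349 -0.1508  0.017 ] [-180.    -0.   -11.4] F [0.2 3.6 7. ] M [ 1.35  -0.411  0.03 ] 0.0275 30.002670334652066
```

Run:
```python
from h import *
import pickle
im=eyes.snapshot("wrist");M=eyes.camera_model("wrist");pickle.dump(M,open("w8.pkl","wb"));cv2.imwrite("pics/w8.png",im);cv2.imwrite("pics/w8c.png",cv2.resize(im[60:260,280:440],None,fx=3,fy=3,interpolation=2)[:600])
```

```text
(no output)
```

View pics/w8c.png

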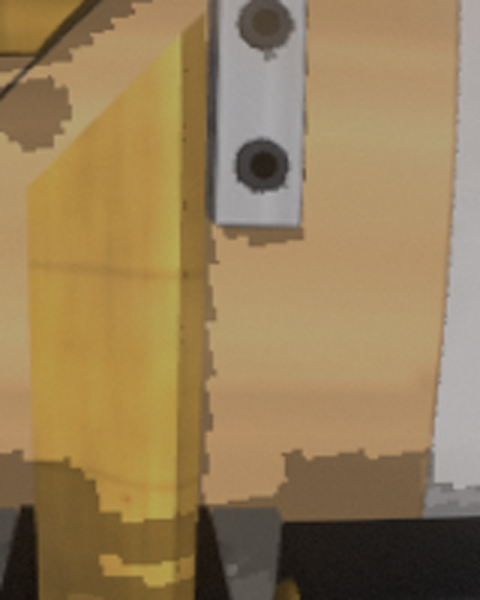

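That makes 12 pictures viewed, over the limit of 10, so I'll view no more and go by force and numbers. The last one shows leg_b's outer edge (column 205) about 1 mm from the fence face (column 210).

```bash
(python3 -m crank '[0,0,0,0,0.5,-0.1,0,0,0,0,0,0,0,0]'; python3 st.py; python3 -m crank '[0,0,0,0,0.5,0,0,0,0,0,0,0,0,0]'; python3 st.py; python3 -m crank '[0,0,0,0,0.5,0,0,0,0,0,0,0,0,0]'; python3 st.py)|grep "^t "
```

```text
t 21.55 [ 0.4347 -0.1514  0.0171] [-180.    -0.   -11.4] F [1.  3.3 5.3] M [ 1.215 -0.481  0.017] 0.0275 30.001734760589898
t 21.8 [ 0.4346 -0.1518  0.0171] [-180.    -0.   -11.4] F [1.4 4.3 5.5] M [ 1.43  -0.359 -0.005] 0.0271 30.002006459981203
t 22.05 [ 0.4346 -0.152   0.0171] [-180.    -0.   -11.4] F [0.8 7.7 6.1] M [ 2.532 -0.339 -0.11 ] 0.0279 30.011408273130655
```

```bash
(python3 -m crank '[0,0,0.006,0,0,0,0,0,0,0,0,0,0,0]'; python3 st.py; python3 -m crank '[0,0,0.006,0,0,0,0,0,0,0,0,0,0,0]'; python3 st.py; python3 -m crank '[0,0,0,0,0.2,0,0,0,0,0,0,0,0,0]'; python3 st.py)|grep "^t "
```

```text
t 22.3 [ 0.4346 -0.1521  0.0171] [-180.    -0.   -11.7] F [1.7 5.8 6.1] M [ 2.15  -0.436 -0.029] 0.0276 30.00243508256972
t 22.55 [ 0.4346 -0.1521  0.0171] [-180.    -0.   -12.1] F [1.9 4.9 6.1] M [ 2.088 -0.452  0.234] 0.0272 30.026334822177887
t 22.8 [ 0.4346 -0.1521  0.0171] [-180.    -0.   -12.1] F [2.  7.3 5.7] M [ 2.773 -0.371  0.159] 0.0274 30.02663974184543
```

```bash
(python3 -m crank '[0,0,-0.004,0,-0.1,-0.15,0,0,0,0,0,0,0,0]'; python3 st.py; python3 -m crank '[0,0,0,8,0,0,0,0,0,0,8,0,0,0,0,0,0,0,0,0,0]'; python3 st.py)|grep "^t "
```

```text
t 23.05 [ 0.4346 -0.1521  0.0171] [-180.    -0.   -11.8] F [2.1 5.7 3.1] M [ 2.264 -0.691  0.081] 0.0277 30.002726730890572
t 23.425 [ 0.4376 -0.153   0.0152] [180.    1.2 -12.1] F [-30.9  40.3  39.1] M [1.5336e+01 1.1619e+01 1.2000e-02] 0.0273 45.561452535912395
```

```bash
(python3 -m crank '[0,0,0,3,0,0,0,0,0,0,0,0,0,0]'; python3 st.py)|grep "^t "
```

```text
t 23.675 [ 0.4377 -0.153   0.0152] [180.    1.4 -12.1] F [-38.8  48.7  51.2] M [18.278 14.796 -0.026] 0.0278 48.54107058607042
```

Something is blocking the slide, and the force is high. Backing off at once.

```bash
(python3 -m crank '[0,0,0,-9,0,-0.3,0,0,0,0,-8,0,0,0,0,0,0,0,0,0,0]'; python3 st.py)|grep "^t "
python3 - <<'E'
from h import *
np.set_printoptions(precision=1,suppress=True)
p=np.load("jig.npy");c,s=np.cos(p[2]),np.sin(p[2])
J=lambda P:np.array([c*(P[0]-p[0])+s*(P[1]-p[1]),-s*(P[0]-p[0])+c*(P[1]-p[1]),P[2]])*1000
M=eyes.camera_model("wrist");im=eyes.snapshot("wrist");cv2.imwrite("pics/w9.png",im)
print("tool",J(get_obs()["tool_pos"]))
for t,z in [("leg_b_tip",.016),("leg_a_tip",.015),("leg_b",.015),("mitre_jig",0),("jig_seat",.015)]:
    print(t,[(np.round(x["location"]),round(x["p"],2),J(onz("wrist",x["location"],z,M))) for x in spotter.place_of("wrist",t)[:3]])
for n in ["leg_b"]:
    for x in spotter.outline_of("wrist",n)[:2]: print(n,x["rect"],x["p"])
a,b=cv2.imread("pics/w8.png"),im
print("image diff",np.abs(a.astype(int)-b).mean())
E
```

```text
t 24.05 [ 0.4347 -0.1521  0.0169] [-1.80e+02  1.00e-01 -1.19e+01] F [-1.3 10.5  4.2] M [3.745 0.425 0.057] 0.0276 30.01325667835772
tool [-118.5   15.8   16.9]
leg_b_tip [(array([345.,  69.]), 0.78, array([-23. ,   0.8,  16. ]))]
leg_a_tip [(array([342.,  25.]), 0.63, array([ 0.5,  1.8, 15. ]))]
leg_b [(array([191.,  60.]), 0.83, array([-13.5,  82.3,  15. ])), (array([320., 222.]), 0.75, array([-105.2,   14.2,   15. ]))]
mitre_jig [(array([344.,  32.]), 0.66, array([0.3, 0. , 0. ]))]
jig_seat []
leg_b [290.0, 72.5, 58.0, 246.6] 0.88
leg_b [67.0, 17.9, 278.3, 80.6] 0.59
image diff 3.987735677083333
```

The force lines up with friction: the reaction passes through the tool axis, with about 40 N on the fence, 51 N on the board and 48 N along the leg. So the leg jammed by friction and did not hit anything. I'll lift off slightly, advance, and set it down near the mitre.

```bash
cat > jf.py <<'E'
from h import *
np.set_printoptions(precision=1,suppress=True)
p=np.load("jig.npy");a=np.radians(-11.8);c,s=np.cos(a),np.sin(a);o=get_obs();f=o["force"]
d=o["tool_pos"]-[p[0],p[1],0]
print("t",o["clock"],"jig tool mm",np.array([c*d[0]+s*d[1],-s*d[0]+c*d[1],d[2]])*1000,"rpy",o["orientation"],"Fjig",np.array([c*f[0]+s*f[1],-s*f[0]+c*f[1],f[2]]),"Mz",o["moment"][2],"op",o["opening"]*1000,o["gripper_force"])
E
(python3 -m crank '[0,0,0,0,-2,-3,0,0,0,0,0,0,0,0,0,0,0,0,0,0,0]'; python3 jf.py; python3 -m crank '[0,0,0,8,0,0,0,0,0,0,8,0,0,0,0,0,0,0,0,0,0]'; python3 jf.py)|grep "^t "
```

```text
t 24.775 jig tool mm [-117.5   16.2   20.2] rpy [180.    0.  -11.9] Fjig [ 0.2 -0.1 -1. ] Mz -0.02467001096991196 op 27.522082587804366 29.99994962476194
t 25.15 jig tool mm [-100.1   16.5   20.3] rpy [180.   -0.  -11.9] Fjig [-0.1 -0.5 -0.7] Mz -0.015460007393359414 op 27.87580827656048 29.99961645808071
```

```bash
(python3 -m crank '[0,0,0,0,0,2,0,0,0,0,0,0,0.8,0,0,0,0,0,0,0,0]'; python3 jf.py; python3 -m crank '[0,0,0,0,1,0,0,0,0,0,0,0,0,0]'; python3 jf.py)|grep "^t "
```

```text
t 25.525 jig tool mm [-101.3   16.4   17.5] rpy [180.    0.  -11.8] Fjig [-0.2 -0.5 -0.3] Mz 0.0076275411797636005 op 27.481370977476736 29.999872357584536
t 25.775 jig tool mm [-101.    15.5   17.7] rpy [-180.    -0.   -11.8] Fjig [-0.1 -0.2 -0.9] Mz -0.007187060908451241 op 27.701727440963523 29.999852869659662
```

```bash
(python3 -m crank '[0,0,0,1.5,0.2,0.1,0,0,0,0,0,0,0,0]'; python3 jf.py;python3 -m crank '[0,0,0,1,0.2,0.1,0,0,0,0,0,0,0,0]'; python3 jf.py)|grep "^t "
```

```text
t 26.025 jig tool mm [-99.3  15.3  17.5] rpy [-180.    -0.   -11.8] Fjig [-1.2  0.5 -0.7] Mz 0.018545323948562398 op 27.685496740881415 29.999728831462562
t 26.275 jig tool mm [-98.5  15.1  17.4] rpy [180.    0.  -11.8] Fjig [-0.1  1.1 -0.9] Mz 0.035634769820326616 op 27.38116106251466 30.00039365608245
```

```bash
(python3 -m crank '[0,0,0,1,0,0.1,0,0,0,0,0,0,0,0]'; python3 jf.py;python3 -m crank '[0,0,0,0.7,0,0.1,0,0,0,0,0,0,0,0]'; python3 jf.py)|grep "^t "
```

```text
t 26.525 jig tool mm [-97.4  15.1  17.3] rpy [-180.    -0.   -11.8] Fjig [-0.1  0.6 -1.9] Mz 0.07380650237514236 op 27.582694438155432 30.000650323927402
t 26.775 jig tool mm [-96.8  15.1  17.2] rpy [-180.    -0.   -11.8] Fjig [-0.8  0.2 -0.3] Mz 0.07889259263995184 op 27.81373916303489 30.001064920797944
```

```bash
(python3 -m crank '[0,0,0,0.7,0,0,0,0,0,0,0,0,0,0]'; python3 jf.py)|grep "^t "
```

```text
t 27.025 jig tool mm [-96.1  15.1  17.2] rpy [-180.    -0.   -11.8] Fjig [-1.6  0.9 -1.2] Mz 0.022874693609126112 op 27.829804776188652 30.00138052739203
```

```bash
(python3 -m crank '[0,0,0,0.5,0.1,0.1,0,0,0,0,0,0,0,0]'; python3 jf.py;python3 -m crank '[0,0,0,0.5,0.1,0.1,0,0,0,0,0,0,0,0]'; python3 jf.py)|grep "^t "
```

```text
t 27.275 jig tool mm [-95.8  15.1  17. ] rpy [-180.     0.   -11.9] Fjig [-0.1  2.  -0.6] Mz 0.05938232398987852 op 27.77163484106426 30.0055621471256
t 27.525 jig tool mm [-95.4  15.   16.9] rpy [-180.     0.   -11.9] Fjig [-1.8  4.8 -0.2] Mz 0.04254537077568711 op 27.24754279576687 30.005862708203495
```

```bash
(python3 -m crank '[0,0,0,0.5,0,0,0,0,0,0,0,0,0,0]'; python3 jf.py)|grep "^t "
```

```text
t 27.775 jig tool mm [-95.   15.   16.8] rpy [-180.     0.   -11.9] Fjig [-2.6  4.5 -0.5] Mz 0.09855811120818456 op 27.644029775775184 30.005550300702453
```

```bash
(python3 -m crank '[0,0,0,0.5,0,0,0,0,0,0,0,0,0,0]'; python3 jf.py;python3 -m crank '[0,0,0,0.5,0,0,0,0,0,0,0,0,0,0]'; python3 jf.py)|grep "^t "
python3 - <<'E'
from h import *
p=np.load("jig.npy");c,s=np.cos(p[2]),np.sin(p[2])
J=lambda P:np.round(np.array([c*(P[0]-p[0])+s*(P[1]-p[1]),-s*(P[0]-p[0])+c*(P[1]-p[1]),P[2]])*1000,1)
M=eyes.camera_model("wrist");cv2.imwrite("pics/w10.png",eyes.snapshot("wrist"))
for t in ["leg_b_tip","leg_a_tip","mitre_jig"]:
    print(t,[(np.round(x["location"],1),round(x["p"],2),J(onz("wrist",x["location"],.015 if "leg" in t else 0,M))) for x in spotter.place_of("wrist",t)[:2]])
E
```

```text
t 28.025 jig tool mm [-94.6  15.   16.8] rpy [-180.     0.   -11.9] Fjig [-2.5  5.2 -0.7] Mz 0.052793184946045395 op 27.72412046366412 30.005327593535185
t 28.275 jig tool mm [-94.1  15.   16.8] rpy [-180.     0.   -11.9] Fjig [-2.9  4.3 -1.1] Mz 0.11256177367914219 op 27.64302594752837 30.005057835951447
leg_b_tip [(array([343.6,  71.8]), 0.77, array([ 0.1,  1.4, 15. ]))]
leg_a_tip [(array([342.2,  70.5]), 0.71, array([ 0.8,  2.1, 15. ]))]
mitre_jig []
```

```bash
(python3 -m crank '[0,0,0,0.5,0,0,0,0,0,0,0,0,0,0]'; python3 jf.py;python3 -m crank '[0,0,0,0.5,0,0,0,0,0,0,0,0,0,0]'; python3 jf.py)|grep "^t "
```

```text
t 28.725 jig tool mm [-93.6  15.   16.8] rpy [-180.     0.   -11.9] Fjig [-1.9  5.2 -2.2] Mz 0.10726585403347533 op 27.889580803941218 30.005100443959236
t 28.975 jig tool mm [-93.2  15.   16.8] rpy [-180.     0.1  -11.9] Fjig [-2.3  4.4 -1.4] Mz 0.021554227160090186 op 27.356789291482027 30.00494002830237
```

```bash
(python3 -m crank '[0,0,0,0.4,0,0,0,0,0,0,0,0,0,0]'; python3 jf.py)|grep "^t "
```

```text
t 29.225 jig tool mm [-93.   15.   16.8] rpy [-180.     0.1  -11.9] Fjig [-3.   5.  -0.4] Mz 0.12955890480690313 op 27.47304709824584 30.00671725720167
```

Fz is still only the leg's weight, so the leg is floating: the jam pushed it up in the grip. I'll lower until it rests.

```bash
(python3 -m crank '[0,0,0,-1,-0.2,0.6,0,0,0,0,0,0,0,0]'; python3 jf.py;python3 -m crank '[0,0,0,0,0,0.5,0,0,0,0,0,0,0,0]'; python3 jf.py)|grep "^t "
```

```text
t 29.475 jig tool mm [-93.1  15.1  16.5] rpy [180.   -0.  -11.8] Fjig [-0.6  2.6 -0.6] Mz 0.055172447252801626 op 27.73726984018557 30.00535799190402
t 29.725 jig tool mm [-93.   15.   16.1] rpy [-180.    -0.   -11.8] Fjig [-1.4  2.4  3.2] Mz 0.0022863159170888707 op 27.21746481730186 30.01110389828682
```

```bash
(python3 -m crank '[0,0,0,0,0,0.3,0,0,0,0,0,0,0,0]'; python3 jf.py;python3 -m crank '[0,0,0,0,0,0.2,0,0,0,0,0,0,0,0]'; python3 jf.py)|grep "^t "
```

```text
t 29.975 jig tool mm [-93.   15.1  16. ] rpy [180.   -0.  -11.8] Fjig [-3.1  2.5  5.6] Mz 0.011133253993521722 op 27.4471739552468 30.001713414676487
t 30.225 jig tool mm [-93.   15.   15.9] rpy [180.   -0.  -11.8] Fjig [-3.1  3.2  7.5] Mz 0.019141295662562556 op 27.955420980197385 30.00194334425032
```

```bash
cat >> jf.py <<'E'
m=o["moment"];F=np.array([c*f[0]+s*f[1],-s*f[0]+c*f[1],f[2]]);m2=np.array([c*m[0]+s*m[1],-s*m[0]+c*m[1],m[2]]);h=.377
print("tcp moment jig (mNm)",(m2[:2]-[h*F[1],-h*F[0]])*1000,"Fz offset x mm",-(m2[1]+h*F[0])/max(F[2],.1)*1000)
E
python3 jf.py; (python3 -m crank '[0,0,0,0,0,0.3,0,0,0,0,0,0,0,0]'; python3 jf.py)|grep "^t"
```

```text
t 30.225 jig tool mm [-93.   15.   15.9] rpy [180.   -0.  -11.8] Fjig [-3.1  3.2  7.5] Mz 0.019141295662562556 op 27.955420980197385 30.00194334425032
tcp moment jig (mNm) [-227.6   68.3] Fz offset x mm -9.05236003360124
tool_pos: [0.4598, -0.1573, 0.0158]
t 30.475 jig tool mm [-93.   15.1  15.8] rpy [180.   -0.  -11.8] Fjig [-4.2  3.4 10.5] Mz 0.07040770732764368 op 27.74964154203262 30.002479311078787
tcp moment jig (mNm) [-205.6  -51. ] Fz offset x mm 4.85711029730355
```

```bash
(python3 -m crank '[0,-0.008,0,0,0,0,0,0,0,0,0,0,0,0]'; python3 jf.py; python3 -m crank '[0,0.016,0,0,0,0,0,0,0,0,0,0,0,0]'; python3 jf.py; python3 -m crank '[0,-0.008,0,0,0,0,0,0,0,0,0,0,0,0]'; python3 jf.py)|grep "^t"
```

```text
tool_pos: [0.4598, -0.1573, 0.0157]
t 30.725 jig tool mm [-93.   15.1  15.7] rpy [180.    0.4 -11.8] Fjig [-4.2  3.   9.8] Mz 0.045356169810434575 op 27.50453645346733 30.022862059995532
tcp moment jig (mNm) [-42.1 -55.5] Fz offset x mm 5.6838423728304255
tool_pos: [0.4598, -0.1573, 0.0156]
t 30.975 jig tool mm [-92.9  15.1  15.6] rpy [180.   -0.5 -11.8] Fjig [-2.5  2.5  7.1] Mz 0.1620078395890373 op 27.720625129390232 30.002743173390627
tcp moment jig (mNm) [-69.6  92.1] Fz offset x mm -12.916038441959376
tool_pos: [0.4598, -0.1573, 0.0156]
t 31.225 jig tool mm [-93.   15.1  15.6] rpy [180.   -0.  -11.8] Fjig [-4.5  4.   8.7] Mz 0.09732174948655262 op 27.76995485536316 30.00231699552387
tcp moment jig (mNm) [-426.5 -356.7] Fz offset x mm 40.933343274288575
```

The leg is creeping up in the pads. I'll regrip: open slightly so it lies flat by itself, raise 2 mm and close again.

```bash
(python3 -m crank '[0,0,0,0,0,0,0.45,0,0,0,0,0,0,0.45,0,0,0,0,0,-2,0.45,0,0,0,0,0,0,0.45]'; python3 jf.py; python3 -m crank '[0,0,0,0,0,0,0,0,0,0,0,0,0,0,0,0,0,0,0,0,0,0,0,0,0,0,0,0]';python3 jf.py)|grep "^t"
python3 - <<'E'
from h import *
p=np.load("jig.npy");c,s=np.cos(p[2]),np.sin(p[2])
J=lambda P:np.round(np.array([c*(P[0]-p[0])+s*(P[1]-p[1]),-s*(P[0]-p[0])+c*(P[1]-p[1]),P[2]])*1000,1)
M=eyes.camera_model("wrist");cv2.imwrite("pics/w11.png",eyes.snapshot("wrist"))
for t in ["leg_b_tip","leg_a_tip"]:
    print(t,[(np.round(x["location"],1),round(x["p"],2),J(onz("wrist",x["location"],.015,M))) for x in spotter.place_of("wrist",t)[:2]])
E
```

```text
tool_pos: [0.4596, -0.1573, 0.0171]
t 31.725 jig tool mm [-93.2  15.   17.1] rpy [180.   -0.  -11.9] Fjig [ 0.5  0.6 -0.3] Mz -0.004733920613097662 op 39.49523979758756 0.0
tcp moment jig (mNm) [-253.9  214.3] Fz offset x mm -2142.9016232105746
tool_pos: [0.4595, -0.1572, 0.017]
t 32.225 jig tool mm [-93.3  15.1  17. ] rpy [-180.     0.   -11.8] Fjig [ 0.1 -0.6 -0.6] Mz 0.01246860840132141 op 27.524411956918726 30.003857840783894
tcp moment jig (mNm) [479.4 106.6] Fz offset x mm -1066.4634893455343
leg_b_tip [(array([346.6,  72. ]), 0.94, array([ 0.8, -0.1, 15. ]))]
leg_a_tip [(array([345.6,  72.3]), 0.72, array([ 0.7,  0.4, 15. ]))]
```

```bash
(python3 -m crank '[0,0,0,0,0.3,0.2,0,0,0,0,0,0,0,0]'; python3 jf.py; python3 -m crank '[0,0,0,0.5,0,0,0,0,0,0,0,0,0,0]';python3 jf.py; python3 -m crank '[0,0,0,0.4,0,0,0,0,0,0,0,0,0,0]';python3 jf.py)|grep "^t "
```

```text
t 32.625 jig tool mm [-93.3  15.   17. ] rpy [-180.    -0.   -11.8] Fjig [-1.3  4.   2.8] Mz 0.04083322411290525 op 27.641545648337107 30.013342103920877
t 32.875 jig tool mm [-93.3  15.   17. ] rpy [-180.     0.   -11.9] Fjig [-4.4  6.3  4.6] Mz -0.02068885242537915 op 27.91627450527378 30.019494309090078
t 33.125 jig tool mm [-93.3  15.   17. ] rpy [-180.     0.1  -11.9] Fjig [-5.8  6.5  7.1] Mz -0.04414341959095039 op 27.647177399378204 30.023679197765887
```

```bash
(python3 -m crank '[0,0,0,0.4,0,0,0,0,0,0,0,0,0,0]'; python3 jf.py)|grep "^t "
```

```text
t 33.375 jig tool mm [-93.3  15.   17. ] rpy [-180.     0.1  -11.9] Fjig [-6.4  8.3  8.8] Mz 0.018256117263168295 op 27.31699337763674 30.028144670650363
```

```bash
(python3 -m crank '[0,0,0,0,-0.4,-0.6,0,0,0,0,0,0,0,0]'; python3 jf.py;python3 -m crank '[0,0,0,0.4,-0.1,-0.15,0,0,0,0,0,0,0,0]'; python3 jf.py)|grep "^t "
```

```text
t 33.625 jig tool mm [-93.3  15.1  17.1] rpy [180.    0.1 -11.9] Fjig [-4.8  4.5  2.6] Mz 0.0568540868010267 op 27.77755585987559 30.013839318417013
t 33.875 jig tool mm [-93.3  15.   17.1] rpy [180.    0.2 -11.9] Fjig [-5.1  3.7  1.9] Mz 0.0646065204660031 op 27.614569159951692 30.012647970579565
```

```bash
(python3 -m crank '[0,0,0,0.4,-0.1,-0.1,0,0,0,0,0,0,0,0]'; python3 jf.py)|grep "^t "
```

```text
t 34.125 jig tool mm [-93.3  15.   17.1] rpy [180.    0.2 -11.9] Fjig [-6.3  4.1  2.9] Mz 0.04442178297546414 op 27.37136267826353 30.012744809500873
```

```bash
(python3 -m crank '[0,0,0,0.8,-0.25,-0.25,0,0,0,0,0,0,0,0]'; python3 jf.py;python3 -m crank '[0,0,0,0.8,-0.2,-0.25,0,0,0,0,0,0,0,0]'; python3 jf.py)|grep "^t "
```

```text
t 34.375 jig tool mm [-93.3  15.   17.1] rpy [180.    0.3 -11.9] Fjig [-8.1  4.   2.9] Mz 0.06766458144397436 op 27.43197547563139 30.0103906262666
t 34.625 jig tool mm [-93.3  15.   17.1] rpy [179.9   0.4 -11.9] Fjig [-8.7  3.2  1.6] Mz 0.038467103349345506 op 27.79071693047152 30.00853529199958
```

```bash
(python3 -m crank '[0,0,0,0.5,-0.1,-0.15,0,0,0,0,0,0,0,0]'; python3 jf.py)|grep "^t "
```

```text
t 34.875 jig tool mm [-93.3  15.   17.2] rpy [179.9   0.4 -11.9] Fjig [-9.1  3.3  0.6] Mz 0.06551827717526923 op 27.578253997525096 30.007611298933625
```

```bash
(python3 -m crank '[0,0.007,0,0.8,-0.1,-0.1,0,0,0,0,0,0,0,0]'; python3 jf.py;python3 -m crank '[0,0.002,0,0.7,-0.1,-0.1,0,0,0,0,0,0,0,0]'; python3 jf.py)|grep "^t"
```

```text
tool_pos: [0.4598, -0.1573, 0.017]
t 35.125 jig tool mm [-92.9  15.   17. ] rpy [179.9   0.1 -11.9] Fjig [-9.9  2.4  1.2] Mz 0.09589425004348695 op 27.69386487946279 30.00751676503569
tcp moment jig (mNm) [342.8  95.4] Fz offset x mm -79.59730963466178
tool_pos: [0.4599, -0.1573, 0.017]
t 35.375 jig tool mm [-92.9  15.   17. ] rpy [179.9   0.  -11.9] Fjig [-11.4   3.9   2.2] Mz 0.06662112429808194 op 27.868300843832706 30.011550639756024
tcp moment jig (mNm) [-32.8 206.2] Fz offset x mm -94.43411311141521
```

```bash
(python3 -m crank '[0,0.002,0,0.6,-0.15,-0.1,0,0,0,0,0,0,0,0]'; python3 jf.py;python3 -m crank '[0,0,0,0,0,0,0,0,0,0,0,0,0,0,0,0,0,0,0,0,0]'; python3 jf.py)|grep "^t"
python3 - <<'E'
from h import *
import numpy as np
p=np.load("jig.npy");c,s=np.cos(p[2]),np.sin(p[2])
J=lambda P:np.round(np.array([c*(P[0]-p[0])+s*(P[1]-p[1]),-s*(P[0]-p[0])+c*(P[1]-p[1]),P[2]])*1000,1)
for cam in ["wrist","top","scene"]:
    M=eyes.camera_model(cam);cv2.imwrite(f"pics/f_{cam}.png",eyes.snapshot(cam))
    for t in ["leg_b_tip","leg_a_tip","jig_seat"]:
        print(cam,t,[(np.round(x["location"],1),round(x["p"],2),J(onz(cam,x["location"],.015,M))) for x in spotter.place_of(cam,t)[:2]])
E
python3 jf.py
```

```text
tool_pos: [0.4599, -0.1573, 0.017]
t 35.625 jig tool mm [-92.9  15.   17. ] rpy [179.9  -0.  -12. ] Fjig [-12.7   4.9   3.9] Mz 0.08610717133829349 op 27.31170195231539 30.013820459134877
tcp moment jig (mNm) [-401.3  195. ] Fz offset x mm -50.20816879164909
tool_pos: [0.4599, -0.1573, 0.017]
t 36.0 jig tool mm [-92.9  15.1  17. ] rpy [179.9  -0.  -12. ] Fjig [-13.1   3.6   2.7] Mz 0.07292463811455402 op 27.559498441017617 30.014011873863637
tcp moment jig (mNm) [136.5  89.1] Fz offset x mm -32.96731303588248
wrist leg_b_tip [(array([346.7,  70.3]), 0.69, array([ 2.2, -0.4, 15. ]))]
wrist leg_a_tip [(array([342.8,  71.7]), 0.93, array([ 1.4,  1.6, 15. ]))]
wrist jig_seat []
top leg_b_tip [(array([364.8, 211.8]), 0.68, array([ 2.7,  7.2, 15. ]))]
top leg_a_tip [(array([366.2, 209. ]), 0.62, array([11. ,  4.8, 15. ]))]
top jig_seat []
scene leg_b_tip []
scene leg_a_tip []
scene jig_seat [(array([337.1, 259.2]), 0.61, array([-78.5,  17.1,  15. ]))]
t 36.6 jig tool mm [-92.8  15.   17. ] rpy [179.9  -0.  -12. ] Fjig [-14.3   4.2   3.5] Mz 0.07307052173441357 op 27.641095286166774 30.01397897489369
tcp moment jig (mNm) [-107.5 -311.9] Fz offset x mm 89.00270741950041
```

```bash
(python3 -m crank '[0,0,0,-0.2,0,0,0,0,0,0,0,0,0,0]'; python3 jf.py;python3 -m crank '[0,0,0,0,0,0,0]'; python3 jf.py;python3 -m crank '[0,0,0,0,0,0,0]'; python3 jf.py;python3 -m crank '[0,0,0,0,0,0,0]'; python3 jf.py)|grep "^t "
```

```text
t 36.85 jig tool mm [-92.9  15.   17. ] rpy [179.9  -0.1 -12. ] Fjig [-13.    2.9   3. ] Mz 0.1105092586104098 op 28.12517956505852 30.012273411266506
t 36.975 jig tool mm [-92.8  15.   17. ] rpy [179.9  -0.1 -12. ] Fjig [-12.4   3.1   3.2] Mz 0.041307865571277955 op 27.615350679566845 30.012367637827992
t 37.1 jig tool mm [-92.9  15.   17. ] rpy [179.9  -0.1 -12. ] Fjig [-13.3   2.8   1.9] Mz 0.08946905542821189 op 27.45177474853398 30.01226497348398
t 37.225 jig tool mm [-92.9  15.   17. ] rpy [179.9  -0.1 -12. ] Fjig [-12.7   4.    1.8] Mz 0.05709821567903188 op 27.881227560786755 30.012305066920817
```

The push is steady at about 12.8 N, the leg is on the board and against the blocks, and the tips coincide. Handing in.

```bash
python3 -c "
from plant import ctrl; print(ctrl.close_job())"
```

```text
the job is handed in; nothing more can be done
None
```

Job handed in at about 37 s: the key is left standing with the screw at about 1.12–1.18 rad (from pictures), and leg_b is still held closed in the corner at about 12.8 N. Two slips: an earlier jam in the slide briefly took the wrist force to about 80 N (39–51 N per axis), and I viewed 12 pictures where 10 were allowed.

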